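Portion chestnuts through the trigger funnel

ROBOT

A 6-joint arm with a two-finger parallel gripper is mounted at the origin on the work surface. World frame = base frame: x ahead of the robot, y to its left, z up, the work surface at z = 0. Lengths are in mm, angles in rad, forces in N, time in s.
With the tool pointing down it reaches from about 350 to 975 mm from the base axis. Payload 17.4 kg.
Tool frame: the origin (TCP) lies midway between the tips of the shut fingers; the grasp point (between the pads) lies 19 mm behind it; x points along the fingers, y is the direction in which the jaws open and shut, and the axes are right-handed (so a half turn about x gives the same grasp; the last joint's range is limited). The gripper opens to 85 mm and grips with 20 to 120 N. Pads are 22 mm wide; open, the fingers measure 114 mm over their backs; the gripper's body (76 mm by 85 mm) begins 54 mm behind the grasp point. The pads swing forward as they close: fully open they stand 13 mm farther back than shut.
Start: joints at [-1.335, 0.116, 1.442, -0, 1.584, -0.038], TCP at [182.505, -649.865, 231.303] pointing down, gripper open.
Joint ranges: [-2.83, 2.83], [-0.83, 2.19], [0.07, 2.5], [-1.14, 4.28], [0.01, 3], [-2.97, 2.97]. Speed limits (rad/s): [1.89, 1.89, 2.22, 3.14, 3.14, 3.14].

INTERFACE

Orientations are given as [roll, pitch, yaw] about the fixed x, y, z axes, in that order (R = Rz(yaw) Ry(pitch) Rx(roll)).
In Python, from bench import robot gives the robot as it stands.
- The arm moves only by the shell command python3 -m jog 'ROWS' [FORCE]. ROWS is JSON, a list of rows, each an object with "hand": the opening, from 0 (shut) to 1 (fully open); "slide": the shift along the tool's x, y, z in m, a list of three; "twist": the turn, a rotation vector about the tool's x, y, z in degrees, a list of three. A call has 1 to 12 rows; each row shifts and turns the pose as measured when the row begins, along the tool's axes as they then stand; what a row does not reach is not made up. A row lasts 1/8 s, in which the tool goes at most 62.5 mm and 10.7 degrees, less where a joint would pass 70% of its speed; a pose out of reach is approached as far as the arm can. A call is refused whole if a number of a shift passes 0.0625 or a number of a turn 10.7, either way. A call with a gripper value outside its range is refused whole. The fingers move at their own pace and stop on an object; FORCE is the grip in N (left out, the last holds). Time passes only in rows, so rows that do not move let the fingers close. It gives the time, the measured TCP pose, the force and the opening at its end, in the units of the state.
- robot.get_state(): the state, without advancing time (a new reading comes with each control period).
- robot.capture(name): name is "scene" or "top"; returns (picture, depth): 384x512x3 uint8, red, green, blue; 384x512 float32, mm along the optical axis (not along the pixel's ray), 0 where there is no reading.
- robot.get_calibration(name): a dict with "mtx" (3x3 intrinsics, pixels), "position" and "orientation" of the camera in the world. Camera axes: x right, y up, looking along -z (the intrinsics and any distortion apply to the point x, -y, -z); pixel columns grow to the right and rows downward; lengths in mm; the calibration is good to about 2 mm. A picture is of the moment at which its call begins. get_calibration takes no time and is no camera call.
- robot.close_job(): hands the job in, once; it reports no verdict.
Trained networks look in the newest picture that a camera, given by its name, has taken for a name from the list of things; names that differ only in an ending like _2 or _b are one class to them, and where a whole thing is asked for, a point or a joint stands for the part that bears it (a point fixed in the world has none). Each returns a list of dicts, best first, with "conf" (0 to 1); they miss things now and then, are a little off and sometimes report something else, mostly with a low value. They report only what shows in the picture. A call takes as long as a camera call.
- robot.trace(query, camera): "pixels" (384x512 bool, what is visible of it).
- robot.spot_point(query, camera): "centre" ([x, y, z] in mm, in world coordinates, good to about 4 mm: a listed point, or the origin of a listed thing).
The state is a dict: "clock": time; "joints": joint angles; "dq": joint speeds; "joint_torque": joint torques, N m; "tool_pos": TCP position; "tcp_rot": TCP orientation; "force": force on the tool from outside, world axes, zero at the start; "moment": the same for the moment, N m; "grip_width": opening from 0.0 (shut) to 1.0 (fully open).
Only numpy, scipy, OpenCV 4.12 (cv2) and the standard library are available. Lean on these libraries where they do the work, as an engineer would, in place of code of your own. Each camera call takes 0.05 s, during which the arm holds its last target.

TASK

Stand the empty white jar upright on the round black mark under the funnel's spout and let go of it, then pour all five chestnuts from the scoop into the funnel, where the shut gate holds them, and lay the scoop back flat on the worktop, clear of the funnel stand. Then squeeze the trigger against the grip bar until all the chestnuts have dropped into the jar, and let go so that it springs back. Leave the filled jar where it stands and do not disturb the bowl, spatula, glass jar and can nearby.

Things in the scene. Friction and masses are not known exactly. Their poses are not given: they have to be found in the camera images.
- jar_center (a point): white plastic tumbler jar (loose, about 0.14 kg, empty), starting upright on the worktop at the robot's left: open top, round, 95 mm tall, tapered: 66 mm outside diameter at the rim, 54 mm at the foot, wall 3 mm. This point is on its axis, half-way up (47.5 mm above its foot); z up along the axis.
- jar_spot (a point): where the jar must stand: centre of the round black mark (60 mm across) on the funnel stand's steel base plate, on its top face (8 mm above the worktop), straight under the spout. The stand is fixed. Axes are the stand's: x towards its post, y along the grip bar, z up. The plate spans x -65..135, y -75..75 mm; the post (26 x 40 mm, 243 mm tall) stands 105..131 mm away on +x.
- spout (a point): centre of the lower end of the funnel's spout (53 mm outside, 47 mm bore; 60 mm outside higher up), 158 mm above jar_spot; 54 mm higher the 45-degree cone begins, widening to 160 mm diameter 104 mm above this point. It overhangs the jar's place: a hand setting down the jar must come from the -x side, its top leaning back by about 45 degrees. Axes as jar_spot.
- mouth (a point): centre of the open top of the steel funnel, level with its rim (160 mm outside, 154 mm inside diameter), 285 mm straight above jar_spot, 293 mm above the worktop; axes as jar_spot. Below the rim a 23 mm straight collar, then the cone down to the 54 mm bore, which a sliding gate (84 mm below this point) closes while the trigger is free.
- scoop_grip (a point): aluminium scoop with wooden handle (loose, about 0.16 kg, 200 mm long), lying flat at the robot's right with five loose chestnuts in it. This point is 40 mm above its flat underside, in the middle of the straight level handle, which is 18 mm wide, 16 mm high and reaches 45 mm behind and 40 mm ahead of it, to the bowl's 46 mm high back wall. x along the handle to the nose, z up.
- scoop_lip (a point): middle of the scoop's front lip, 155 mm ahead of scoop_grip and 18 mm lower. The bowl is 82 mm wide, its side walls reach 38 mm above the underside; the floor is flat to 110 mm ahead of scoop_grip, then a ramp rises 21 degrees to the lip. Tipping the nose down by 45 to 50 degrees empties it.
- trigger (a joint): angle of the sprung trigger (rad): 0 = free, gate shut; 0.23 = squeezed right to its stop, gate open. The gate moves 0.2 m per rad: 46 mm at the stop; 22 mm lets a chestnut fall; if some stay stuck above the gate, squeeze again. The spring needs about 5 N at trigger_pad to start and 11 N at the stop, and shuts trigger and gate when let go.
- trigger_pad (a point): where to press the trigger, a flat dark steel lever (100 mm long, 8 mm thick, 22 mm high) beside the fixed grip bar, on its -x side, hinged on a vertical pin at its funnel end, 74 mm from this point. The point lies inside the lever, at mid-thickness and mid-height, 265 mm above the worktop. Free, the lever slants 14 degrees away from the bar; squeezing moves this point 17 mm along +x of jar_spot.
- grip_bar (a point): on the centre line of the fixed black grip bar, opposite trigger_pad: 160 mm from the funnel's axis along y, 265 mm above the worktop; axes as jar_spot. The bar runs along y from the funnel's collar to 200 mm from the axis; 20 mm wide in x, 22 mm high. Across x here, bar and trigger together measure 50 mm when free and about 34 mm when squeezed to the stop.
- nut0_center (a point): centre of a whole chestnut: brown ball, 21 mm diameter, 12 g; it starts in the scoop.
- nut1_center (a point): centre of a whole chestnut: brown ball, 21 mm diameter, 12 g; it starts in the scoop.
- nut2_center (a point): centre of a whole chestnut: brown ball, 21 mm diameter, 12 g; it starts in the scoop.
- nut3_center (a point): centre of a whole chestnut: brown ball, 21 mm diameter, 12 g; it starts in the scoop.
- nut4_center (a point): centre of a whole chestnut: brown ball, 21 mm diameter, 12 g; it starts in the scoop.
- bowl: bystander: white ceramic bowl, 110 mm across, 48 mm tall; origin at the centre of its underside. Leave alone.
- spatula: bystander: 200 mm spatula lying flat on the worktop; origin under its middle, x towards its blade. Leave alone.
- preserve: bystander: closed amber glass jar with a lid, 70 mm across, 110 mm tall; origin under its centre. Leave alone.
- shaker: bystander: closed steel can, 60 mm across, 120 mm tall; origin under its centre. Leave alone.

How it is judged:
By the outcome, as a careful person would: the job done as asked, in the order asked, and still so for the second after the job is handed in, with the robot touching nothing.
It also fails if it takes over 67 s, if anything falls off the work surface, if the arm or the gripper's body presses on something with over 40 N, if the wrist force passes 120 N, or if a joint passes its speed limit or range.

## Working session

There is one attempt and no reset: what is moved stays moved. The work goes in short steps, Python scripts to look and compute and a shell command to move; the robot and the scene stay as the last step left them, time stands still between calls to the robot, and variables do not carry over. Pictures are saved under pics/ and viewed, and the job is handed in when it is done.

```bash
ls -la; mkdir -p pics; python3 - <<'E'
from bench import robot
import cv2
print(robot.get_state())
for n in("scene","top"):
    p,d=robot.capture(n); cv2.imwrite(f"pics/{n}0.png",p[:,:,::-1])
    c=robot.get_calibration(n); print(n,c)
    for q in ["jar_center","jar_spot","spout","mouth","scoop_grip","scoop_lip","trigger_pad","grip_bar","bowl","spatula","preserve","shaker"]:
        try: r=robot.spot_point(q,n); print(q,[([round(v) for v in x["centre"]],round(x["conf"],2)) for x in r[:3]])
        except Exception as e: print(q,e)
print(robot.get_state()["clock"])
E
```

```text
total 12
drwxr-xr-x  3 agent agent 4096 Dec  7 16:12 .
drwxr-xr-x 23 root  root  4096 Dec  7 16:12 ..
drwxr-xr-x  2 agent agent 4096 Dec  7 16:12 pics
{'clock': 0.0, 'joints': array([-1.33479668e+00,  1.16464888e-01,  1.44226162e+00,  1.86981680e-05,
        1.58398600e+00, -3.78410971e-02]), 'dq': array([-0.00057989,  0.00161703, -0.00076235, -0.00070185,  0.00086712,
       -0.00019616]), 'joint_torque': array([-1.01785281e-03, -7.31990004e+01, -6.32489991e+01, -1.11555853e-04,
        6.34735683e-03,  5.74078717e-05]), 'tool_pos': array([ 182.46711981, -649.67555197,  230.57866083]), 'tcp_rot': array([-1.6253317 ,  1.56967632,  1.79010193]), 'force': array([ 0.52889285,  0.05785342, -0.33352972]), 'moment': array([0.04810354, 0.00166691, 0.02123722]), 'grip_width': 0.9983963048196158}
scene {'mtx': array([[421.09187686,   0.        , 259.69737172],
       [  0.        , 421.09187686, 188.71580635],
       [  0.        ,   0.        ,   1.        ]]), 'position': array([1036.62145213, -352.61899822, 1289.92514644]), 'orientation': array([0.52273296, 0.00504452, 0.88909727])}
jar_ce
[... 714 characters left out ...]
0.        ,   0.        ,   1.        ]]), 'position': array([ 374.03696755,   31.31262205, 1263.42801122]), 'orientation': array([ 0.15637356, -0.00497111, -1.5889895 ])}
jar_center [([488, -314, 15], 0.46)]
jar_spot [([563, 34, 7], 0.65)]
spout [([468, -290, 12], 0.73)]
mouth [([560, 33, 289], 0.75)]
scoop_grip [([470, -216, 24], 0.64), ([478, -371, 44], 0.57)]
scoop_lip [([471, -215, 24], 0.91), ([476, -374, 42], 0.4)]
trigger_pad [([563, 193, 265], 0.7), ([634, 288, 0], 0.46)]
grip_bar [([596, 194, 265], 0.63), ([478, -372, 43], 0.19)]
bowl [([394, 74, -2], 0.58), ([476, -373, 43], 0.22)]
spatula [([630, 289, 4], 0.96)]
preserve [([680, -255, 2], 0.83)]
shaker [([553, 444, 0], 0.93)]
1.3
```

View pics/scene0.png

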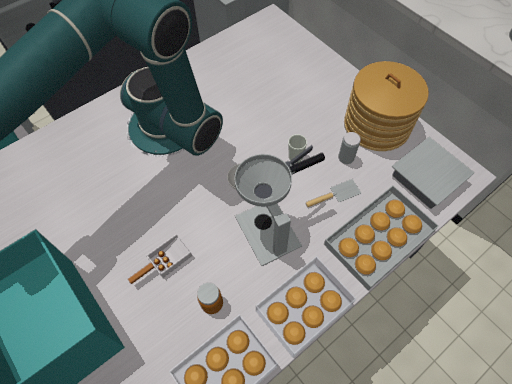

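View pics/top0.png

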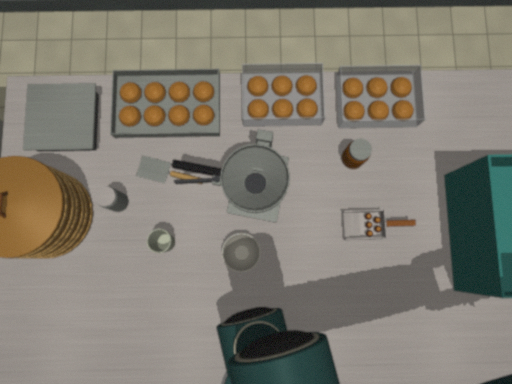

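The scene view shows the scoop at (165,257), funnel at (263,180), jar at (297,148), trigger at (300,158), amber jar at (210,298) and can at (349,148). In the top view the bowl is at (240,250), on the robot's side of the funnel. The network points agree with these. Next I'll refine them with depth.

```bash
cat > h.py <<'E'
import numpy as np, cv2
from scipy.spatial.transform import Rotation as Ro
from scipy.optimize import least_squares
from bench import robot
def cloud(n,d=None):
    if d is None: p,d=robot.capture(n)
    c=robot.get_calibration(n);K=c["mtx"]
    v,u=np.mgrid[:384,:512]
    P=np.stack([(u-K[0,2])/K[0,0]*d,-(v-K[1,2])/K[1,1]*d,-d],-1)
    R=Ro.from_euler('xyz',c["orientation"]).as_matrix()
    W=P@R.T+c["position"]; W[d==0]=np.nan
    return W
def circ(P,r=None):
    if r is None: f=lambda q:np.hypot(P[:,0]-q[0],P[:,1]-q[1])-q[2]
    else: f=lambda q:np.hypot(P[:,0]-q[0],P[:,1]-q[1])-r
    return least_squares(f,[P[:,0].mean(),P[:,1].mean(),50],loss='soft_l1').x
def st():
    s=robot.get_state(); R=Ro.from_euler('xyz',s["tcp_rot"]).as_matrix()
    return s,R
E
python3 - <<'E'
from h import *
np.set_printoptions(precision=1,suppress=True)
for n in("scene","top"):
    p,d=robot.capture(n); np.savez(f"{n}0.npz",p=p,d=d); W=cloud(n,d)
    X,Y,Z=W[...,0],W[...,1],W[...,2]
    def box(x0,x1,y0,y1,z0,z1):
        m=(X>x0)&(X<x1)&(Y>y0)&(Y<y1)&(Z>z0)&(Z<z1); return W[m]
    tb=box(500,900,-150,300,-10,6); print(n,"table z",np.median(tb[:,2]))
    P=box(460,670,-60,130,286,305); print("rim",len(P),circ(P,78.5),circ(P))
    P=box(380,480,250,350,88,102); print("jar rim",len(P),circ(P,31.5),circ(P))
    P=box(400,560,230-670,-330,34,60);
    print("handle",len(P),P.mean(0) if len(P) else "")
    if len(P)>5:
        q=np.polyfit(P[:,1],P[:,0],1);print("x(y)",q,P.min(0),P.max(0))
    P=box(400,560,-340,-190,30,60); print("scoop walls",P.min(0),P.max(0))
    P=box(560,640,140,260,250,285); print("bar",len(P),P.mean(0))
    P=box(500,800,-130,-40,5,12); 
    P=box(480,720,-80,130,5,12); print("plate",len(P),cv2.minAreaRect(P[:,:2].astype(np.float32)))
    P=box(630,720,-80,80,235,262); print("post top",len(P),P.mean(0),np.median(P,0))
    P=box(330,470,0,150,40,56); print("bowl",len(P),circ(P,54) if len(P) else "")
    for q in["scoop_grip","grip_bar","trigger_pad","jar_center"]:
        r=robot.trace(q,n)
        for t in r[:2]:
            m=t["pixels"]&np.isfinite(X); print(q,round(t["conf"],2),m.sum(),np.median(W[m],0),np.nanmin(W[m],0),np.nanmax(W[m],0))
E
```

```text
scene table z 0.5301661139667431
rim 295 [564.1  34.9  50. ] [564.1  34.9  78.1]
jar rim 78 [432.6 298.1  50. ] [432.6 298.2  31.1]
handle 213 [ 475.3 -370.    46.3]
x(y) [ -0.  466.3] [ 432.7 -416.9   34.6] [ 513.8 -330.1   54.6]
scoop walls [ 429.8 -339.4   30.1] [ 515.2 -217.3   51.4]
bar 365 [588.  183.5 271.5]
plate 1434 ((599.2669677734375, 23.728851318359375), (205.68650817871094, 234.02597045898438), 89.36615753173828)
post top 137 [679.8   9.  242.2] [679.9   8.5 242.5]
bowl 64 [401.4  80.3  50. ]
scoop_grip 0.71 1061 [ 471.3 -278.9   18.1] [ 409.8 -416.9   -3.8] [ 515.2 -217.9   54.6]
grip_bar 0.85 5255 [577.6  28.4 228.6] [404.8 -63.9  -8.9] [709.  359.9 298.5]
grip_bar 0.49 1069 [ 471.7 -278.1   18.1] [ 411.9 -416.9   -4.4] [ 515.2 -214.7   54.6]
trigger_pad 0.68 154 [564.9 174.1 273. ] [428.6 122.   -0.5] [572.1 278.4 280.2]
jar_center 0.9 338 [422.9 306.9  72.9] [364.8 265.2  -2. ] [465.5 388.5  98.9]
jar_center 0.21 5220 [579.3  27.5 228.2] [453.8 -64.3  -2.9] [709.  278.2 298.5]
top table z 0.5292904320117486
rim 347 [563.4  37.5  50. ] [563.4  37.5  78. ]
jar rim 104 [433.  300.7  50. ] [433.  300.7  31. ]
handle 198 [ 472.8 -370.9   47. ]
x(y) [ -0.  458.5] [ 443.2 -415.3   34.5] [ 485.6 -330.4   52.9]
scoop walls [ 430.9 -339.7   30. ] [ 513.7 -213.8   53. ]
bar 491 [586.8 183.7 274.6]
plate 416 ((599.2780151367188, 22.192459106445312), (203.74249267578125, 234.36325073242188), 89.64892578125)
post top 194 [672.8  15.9 244.5] [676.5  15.2 243. ]
bowl 258 [399.   81.6  50. ]
scoop_grip 0.93 1232 [ 473.8 -279.1   14.3] [ 429.7 -415.3   -5.4] [ 520.9 -213.8   53. ]
grip_bar 0.58 5105 [573.4  44.6 250.6] [484.  -58.9  -5.6] [730.2 265.3 298.1]
grip_bar 0.26 228 [562.  174.3 275.3] [557.1 120.1  -2.6] [604.7 229.  281.9]
trigger_pad 0.55 195 [561.8 176.9 275.2] [557.5 122.3 253. ] [569.4 225.3 281.9]
jar_center 0.81 554 [433.8 312.9  40.6] [402.2 268.8  -1.9] [464.8 358.7  99.5]
```

```bash
cat >> h.py <<'E'
def lean(az,th,s=1):
    """tool x horizontal comp along az (deg), lean th deg from vertical; s sign of tool y"""
    a=np.radians(az);t=np.radians(th)
    x=np.array([np.sin(t)*np.cos(a),np.sin(t)*np.sin(a),-np.cos(t)])
    y=s*np.array([-np.sin(a),np.cos(a),0]); return np.stack([x,y,np.cross(x,y)],1)
def plan(wps,vmax=60,wmax=10.5,minn=1,s=None):
    """wps: list of (p TCP mm,R). prints rows"""
    s,R=st(); p=np.array(s["tool_pos"])
    for q,Rt in wps:
        q=np.array(q,float); w=Ro.from_matrix(R.T@Rt).as_rotvec(degrees=True)
        n=max(minn,int(np.ceil(np.linalg.norm(q-p)/vmax)),int(np.ceil(np.linalg.norm(w)/wmax)))
        print(f"-- n={n} dist {np.linalg.norm(q-p):.0f} ang {np.linalg.norm(w):.0f}")
        for i in range(n):
            Ri=R@Ro.from_rotvec(w*i/n,degrees=True).as_matrix()
            Rm=R@Ro.from_rotvec(w*(i)/n,degrees=True).as_matrix()
            print('slide',np.round(Rm.T@(q-p)/n/1000,4).tolist(),'twist',np.round(w/n,1).tolist())
        p,R=q,Rt
E
python3 - <<'E'
from h import *
np.set_printoptions(precision=3,suppress=True)
s,R=st();print(R)
az=34.7
Rt=lean(az,50,-1)
print("y options",Rt[:,1])
ax=np.array([432.8,299.4,66+0.5])
for sgn in(1,-1):
    Rt=lean(az,50,sgn); 
    pre=ax+(22-110)*Rt[:,0]
    print(sgn,pre)
    plan([((400,-100,300),lean(-10,20,sgn)),(pre,Rt)])
E
```

```text
[[ 0.     0.27  -0.963]
 [ 0.    -0.963 -0.27 ]
 [-1.    -0.    -0.   ]]
y options [ 0.569 -0.822 -0.   ]
1 [377.378 261.024 123.065]
-- n=15 dist 595 ang 155
slide [-0.0046, -0.0314, -0.0239] twist [-10.1, -0.4, 1.8]
slide [-0.0057, -0.0265, -0.029] twist [-10.1, -0.4, 1.8]
slide [-0.0066, -0.0208, -0.0331] twist [-10.1, -0.4, 1.8]
slide [-0.0074, -0.0144, -0.0362] twist [-10.1, -0.4, 1.8]
slide [-0.008, -0.0076, -0.0381] twist [-10.1, -0.4, 1.8]
slide [-0.0084, -0.0005, -0.0388] twist [-10.1, -0.4, 1.8]
slide [-0.0086, 0.0066, -0.0382] twist [-10.1, -0.4, 1.8]
slide [-0.0086, 0.0135, -0.0363] twist [-10.1, -0.4, 1.8]
slide [-0.0083, 0.0199, -0.0333] twist [-10.1, -0.4, 1.8]
slide [-0.0078, 0.0257, -0.0292] twist [-10.1, -0.4, 1.8]
slide [-0.0071, 0.0307, -0.0241] twist [-10.1, -0.4, 1.8]
slide [-0.0062, 0.0347, -0.0183] twist [-10.1, -0.4, 1.8]
slide [-0.0052, 0.0375, -0.0118] twist [-10.1, -0.4, 1.8]
slide [-0.0041, 0.0392, -0.005] twist [-10.1, -0.4, 1.8]
slide [-0.0029, 0.0395, 0.002] twist [-10.1, -0.4, 1.8]
-- n=7 dist 403 ang 53
slide [0.0196, 0.0502, -0.0201] twist [-5.3, -4
[... 666 characters left out ...]
0, 0.4]
slide [-0.0036, -0.0537, -0.0255] twist [2.5, 2.0, 0.4]
slide [-0.0032, -0.0547, -0.0232] twist [2.5, 2.0, 0.4]
slide [-0.0028, -0.0557, -0.0208] twist [2.5, 2.0, 0.4]
slide [-0.0026, -0.0565, -0.0184] twist [2.5, 2.0, 0.4]
slide [-0.0025, -0.0573, -0.016] twist [2.5, 2.0, 0.4]
-- n=7 dist 403 ang 53
slide [0.0196, -0.0502, 0.0201] twist [-5.3, 4.1, -3.7]
slide [0.0216, -0.0506, 0.0169] twist [-5.3, 4.1, -3.7]
slide [0.0237, -0.0506, 0.0138] twist [-5.3, 4.1, -3.7]
slide [0.0261, -0.0501, 0.0109] twist [-5.3, 4.1, -3.7]
slide [0.0287, -0.0492, 0.0083] twist [-5.3, 4.1, -3.7]
slide [0.0313, -0.0479, 0.0059] twist [-5.3, 4.1, -3.7]
slide [0.034, -0.0462, 0.0039] twist [-5.3, 4.1, -3.7]
```

```bash
python3 -m jog '[{"hand":1,"slide":[-0.007,-0.047,-0.036],"twist":[2.5,2,0.4]},{"hand":1,"slide":[-0.006,-0.049,-0.034],"twist":[2.5,2,0.4]},{"hand":1,"slide":[-0.005,-0.05,-0.032],"twist":[2.5,2,0.4]},{"hand":1,"slide":[-0.005,-0.051,-0.03],"twist":[2.5,2,0.4]},{"hand":1,"slide":[-0.004,-0.053,-0.028],"twist":[2.5,2,0.4]},{"hand":1,"slide":[-0.004,-0.054,-0.026],"twist":[2.5,2,0.4]},{"hand":1,"slide":[-0.003,-0.055,-0.023],"twist":[2.5,2,0.4]},{"hand":1,"slide":[-0.003,-0.056,-0.021],"twist":[2.5,2,0.4]},{"hand":1,"slide":[-0.003,-0.057,-0.018],"twist":[2.5,2,0.4]},{"hand":1,"slide":[-0.003,-0.057,-0.016],"twist":[2.5,2,0.4]}]'
cat >> h.py <<'E'
def log():
    s,_=st(); open("log.txt","a").write(repr([list(map(float,s[k])) for k in("joints","tool_pos","tcp_rot")])+"\n")
    print("t",round(s["clock"],2),"q",np.round(s["joints"],3),"p",np.round(s["tool_pos"],1),"F",np.round(s["force"],1),"g",round(s["grip_width"],3))
E
python3 - <<'E'
from h import *
log();s,R=st();print(R.round(3))
ax=np.array([432.8,299.4,66.5]);Rt=lean(34.7,50,-1);pre=ax+(22-110)*Rt[:,0]
plan([(pre,Rt)])
E
```

```text
clock: 3.05
tool_pos: [401.8, -95.7, 306.2]
tcp_rot: [-3.107, 1.209, -0.147]
force: [0.7, -0.8, -0.1]
grip_width: 1.0
t 3.05 q [-0.345 -0.734  2.016  0.07   1.504  1.415] p [401.8 -95.7 306.2] F [ 0.7 -0.8 -0.1] g 1.0
[[ 0.35  -0.178 -0.92 ]
 [-0.052 -0.984  0.171]
 [-0.935 -0.012 -0.353]]
-- n=7 dist 402 ang 53
slide [0.0206, -0.0492, 0.0212] twist [-5.3, 3.9, -3.7]
slide [0.0225, -0.0497, 0.018] twist [-5.3, 3.9, -3.7]
slide [0.0245, -0.0497, 0.015] twist [-5.3, 3.9, -3.7]
slide [0.0268, -0.0493, 0.0121] twist [-5.3, 3.9, -3.7]
slide [0.0292, -0.0485, 0.0095] twist [-5.3, 3.9, -3.7]
slide [0.0317, -0.0473, 0.0071] twist [-5.3, 3.9, -3.7]
slide [0.0343, -0.0458, 0.005] twist [-5.3, 3.9, -3.7]
```

```bash
python3 -m jog '[{"hand":1,"slide":[0.02,-0.049,0.021],"twist":[-5.3,3.0,-3.7]},{"hand":1,"slide":[0.02,-0.05,0.018],"twist":[-5.3,3.0,-3.7]},{"hand":1,"slide":[0.02,-0.05,0.015],"twist":[-5.3,3.0,-3.7]}]'
cat > fit.py <<'E'
from h import *
D=[eval(l) for l in open("log.txt")]
D.insert(0,[[-1.33479668,.116464888,1.44226162,0,1.583986,-.0378410971],[182.467,-649.676,230.579],[-1.6253317,1.56967632,1.79010193]])
Rz=lambda a:Ro.from_euler('z',a).as_matrix(); Ry=lambda a:Ro.from_euler('y',a).as_matrix(); Rx=lambda a:Ro.from_euler('x',a).as_matrix()
def fk(q,P):
    d1,a1,L2,a3,L4,L6=P[:6]
    R=Rz(q[0]); p=np.array([0,0,d1])+R@[a1,0,0]
    R=R@Ry(q[1]); p=p+R@[0,0,L2]
    R=R@Ry(q[2]); p=p+R@[a3,0,L4]
    R=R@Rz(q[3])@Ry(q[4]); R=R@Rz(q[5]); p=p+R@[0,0,L6]
    return p,R
E
python3 - <<'E'
from h import *; log()
from fit import *
for q,p,r in D:
    _,R=fk(q,[0]*6); Rm=Ro.from_euler('xyz',r).as_matrix(); print((R.T@Rm).round(3).tolist())
E
```

```text
clock: 3.42
tool_pos: [423.1, 63.8, 238.7]
tcp_rot: [-2.997, 1.051, 0.292]
force: [2.4, -0.3, -0.7]
grip_width: 0.997
t 3.42 q [-0.011 -0.83   2.203  0.156  1.272  1.404] p [423.1  63.8 238.7] F [ 2.4 -0.3 -0.7] g 0.997
[[-0.0, -1.0, -0.0], [0.0, 0.0, -1.0], [1.0, -0.0, 0.0]]
[[0.0, -1.0, -0.0], [0.0, 0.0, -1.0], [1.0, 0.0, 0.0]]
[[0.0, -1.0, -0.0], [0.0, 0.0, -1.0], [1.0, 0.0, 0.0]]
```

```bash
cat >> fit.py <<'E'
T=np.array([[0,-1,0],[0,0,-1],[1,0,0]],float)
A=[];b=[]
for q,p,r in D:
    p0=fk(q,[0]*6)[0]
    A.append(np.stack([fk(q,np.eye(6)[i])[0] for i in range(6)],1)); b.append(np.array(p))
A=np.vstack(A);b=np.hstack(b)
# weak prior (lengths)
LEN=np.linalg.lstsq(np.vstack([A,1e-3*np.eye(6)]),np.hstack([b,1e-3*np.array([150,0,450,0,550,250])]),rcond=None)[0]
lo=np.array([-2.83,-.83,.07,-1.14,.01,-2.97]);hi=np.array([2.83,2.19,2.5,4.28,3,2.97])
def ik(p,R,q0=None,n=12,rng=np.random.default_rng(0)):
    best=None
    def f(q):
        a,B=fk(q,LEN); return np.hstack([(a-p)/10,Ro.from_matrix(R.T@B@T).as_rotvec()*20])
    starts=([q0] if q0 is not None else [])+[lo+(hi-lo)*rng.random(6) for _ in range(n)]
    for s in starts:
        r=least_squares(f,np.clip(s,lo+1e-3,hi-1e-3),bounds=(lo,hi))
        if best is None or r.cost<best.cost-1e-6: best=r
        if best.cost<1e-6: break
    return best.x,np.sqrt(2*best.cost)
E
python3 - <<'E'
from fit import *
np.set_printoptions(precision=3,suppress=True)
print(LEN,(A@LEN-b))
q0=D[-1][0]
for th in(30,35,40,45,50,55):
  for az in (34.7,20,50):
    R=lean(az,th,-1);ax=np.array([432.8,299.4,66.5])
    o=[]
    for back in(0,40,80,110):
        q,e=ik(ax+(22-back)*R[:,0],R,q0); o.append(round(e,3))
    ax2=np.array([563.8,36.2,74.5])
    R2=lean(az-31,th,-1)
    for back in(0,40,80,110):
        q,e=ik(ax2+(22-back)*R2[:,0],R2,q0); o.append(round(e,3))
    print(th,az,o)
E
```

```text
[362.866 -82.961 604.745 246.805 684.175 493.322] [-24.908  -5.509   1.084  -5.03  -10.262   2.08    1.786   4.628  -3.164]
30 34.7 [np.float64(0.0), np.float64(0.0), np.float64(0.0), np.float64(0.0), np.float64(0.0), np.float64(0.0), np.float64(0.0), np.float64(0.0)]
30 20 [np.float64(0.0), np.float64(0.0), np.float64(0.0), np.float64(0.0), np.float64(0.0), np.float64(0.0), np.float64(0.0), np.float64(0.0)]
30 50 [np.float64(0.0), np.float64(0.0), np.float64(0.0), np.float64(0.0), np.float64(0.0), np.float64(0.0), np.float64(0.0), np.float64(0.0)]
35 34.7 [np.float64(0.0), np.float64(0.0), np.float64(0.0), np.float64(0.0), np.float64(0.0), np.float64(0.0), np.float64(0.0), np.float64(0.0)]
35 20 [np.float64(0.0), np.float64(0.0), np.float64(0.0), np.float64(0.0), np.float64(0.0), np.float64(0.0), np.float64(0.0), np.float64(0.0)]
35 50 [np.float64(0.0), np.float64(0.0), np.float64(0.0), np.float64(0.0), np.float64(0.0), np.float64(0.0), np.float64(0.0), np.float64(0.0)]
40 34.7 [np.float64(0.0), np.float64(0.0), np.float64(0.0), np.float64(0.0), np.float64(0.0), np.float64(0.0), np.
[... 958 characters left out ...]
.269), np.float64(0.292), np.float64(0.596), np.float64(0.21), np.float64(0.0), np.float64(0.0)]
50 50 [np.float64(0.0), np.float64(0.0), np.float64(0.0), np.float64(0.0), np.float64(0.0), np.float64(0.0), np.float64(0.0), np.float64(0.0)]
55 34.7 [np.float64(0.371), np.float64(2.092), np.float64(3.229), np.float64(3.977), np.float64(0.0), np.float64(0.077), np.float64(1.54), np.float64(2.306)]
55 20 [np.float64(2.131), np.float64(1.035), np.float64(0.065), np.float64(0.269), np.float64(2.01), np.float64(1.601), np.float64(0.771), np.float64(0.596)]
55 50 [np.float64(0.0), np.float64(0.0), np.float64(0.0), np.float64(0.072), np.float64(0.0), np.float64(0.0), np.float64(0.0), np.float64(0.0)]
```

```bash
python3 - <<'E'
s=open('fit.py').read()
s=s.replace("p=np.array([0,0,d1])+R@[a1,0,0]","p=np.array([0,0,d1])+R@[a1,P[6],0]").replace("[0]*6)[0]","[0]*7)[0]").replace("np.eye(6)[i])[0] for i in range(6)","np.eye(7)[i])[0] for i in range(7)").replace("1e-3*np.eye(6)","1e-3*np.eye(7)").replace("550,250]","550,250,25]")
open('fit.py','w').write(s)
E
python3 - <<'E'
from fit import *
np.set_printoptions(precision=3,suppress=True)
print(LEN,(A@LEN-b))
R=lean(34.7,45,-1);ax=np.array([432.8,299.4,68]); plan([(ax+(22-85)*R[:,0],R)])
E
```

```text
[137.543   0.023 459.666  81.352 620.282 289.657  25.505] [-0.    -0.    -0.     0.     0.002 -0.001  0.    -0.002  0.001]
-- n=5 dist 247 ang 29
slide [0.0253, -0.0404, 0.0124] twist [-4.5, 2.9, -2.4]
slide [0.0265, -0.0403, 0.0106] twist [-4.5, 2.9, -2.4]
slide [0.0277, -0.0399, 0.0088] twist [-4.5, 2.9, -2.4]
slide [0.0289, -0.0393, 0.0071] twist [-4.5, 2.9, -2.4]
slide [0.0303, -0.0386, 0.0055] twist [-4.5, 2.9, -2.4]
```

```bash
python3 - <<'E'
from fit import *
np.set_printoptions(precision=3,suppress=True)
q0=D[-1][0]
for th in(40,45,50):
  for az in (34.7,20,50):
    R=lean(az,th,-1);ax=np.array([432.8,299.4,68])
    o=[]
    for back in(0,40,80,110):
        q,e=ik(ax+(22-back)*R[:,0],R,q0); o.append(float(round(e,3)))
    for az2 in (az-31,az-45):
     R2=lean(az2,th,-1)
     ax2=np.array([563.8,36.2,76])
     for off in(0,30*np.array([0,0,1]),100*np.array([0,0,1])-150*np.array([.98,0,0])):
        q,e=ik(ax2+22*R2[:,0]+off,R2,q0); o.append(float(round(e,3)))
    print(th,az,o)
E
```

```text
40 34.7 [0.0, 0.0, 0.0, 0.0, 0.0, 0.0, 2.563, 0.0, 0.0, 1.818]
40 20 [0.0, 0.0, 0.0, 0.0, 0.0, 0.0, 1.752, 0.0, 0.0, 0.081]
40 50 [0.0, 0.0, 0.0, 0.0, 0.0, 0.0, 1.927, 0.0, 0.0, 2.568]
45 34.7 [0.0, 0.0, 0.0, 1.356, 0.0, 0.0, 3.762, 0.0, 0.0, 2.773]
45 20 [0.0, 0.0, 0.0, 0.071, 0.0, 0.0, 2.69, 0.0, 0.0, 0.669]
45 50 [0.0, 0.0, 0.0, 0.0, 0.0, 0.0, 2.913, 0.0, 0.0, 3.77]
50 34.7 [0.0, 0.08, 0.988, 2.796, 0.0, 0.0, 4.935, 0.0, 0.0, 3.608]
50 20 [0.0, 0.0, 0.12, 1.094, 0.0, 0.0, 3.504, 0.0, 0.0, 1.122]
50 50 [0.0, 0.0, 0.044, 0.964, 0.0, 0.0, 3.784, 0.0, 0.0, 4.947]
```

```bash
python3 - <<'E'
from fit import *
np.set_printoptions(precision=3,suppress=True)
q0=D[-1][0]
for th in(47,):
  for az in (34.7,20,10,50):
    R=lean(az,th,-1);ax=np.array([432.8,299.4,66.5])
    o=[]
    for back in(0,30,50,60,70,80):
        q,e=ik(ax+(22-back)*R[:,0],R,q0); o.append(float(round(e,3)))
        if back==0:print(q)
    print(th,az,o)
  for az2 in(15,4,-5,-12):
     o=[];R2=lean(az2,th,-1)
     ax2=np.array([563.8,36.2,75])
     for back in(0,30,60,80):
        q,e=ik(ax2+(22-back)*R2[:,0],R2,q0); o.append(float(round(e,3)))
     print('place',az2,o,q)
R=lean(20,47,-1);ax=np.array([432.8,299.4,66.5])
plan([(ax+(22-80)*R[:,0]+[0,0,15],R),(ax+(22-60)*R[:,0],R)])
E
```

```text
[ 0.528 -0.512  2.433  0.145  0.406  1.384]
47 34.7 [0.0, 0.0, 0.0, 0.0, 0.0, 0.014]
[ 0.676 -0.477  2.412 -0.542  0.474  2.29 ]
47 20 [0.0, 0.0, 0.0, 0.0, 0.0, 0.0]
[ 0.764 -0.42   2.376 -0.789  0.611  2.689]
47 10 [0.0, 0.0, 0.0, 0.0, 0.0, 0.0]
[ 0.378 -0.474  2.41   0.706  0.565  0.595]
47 50 [0.0, 0.0, 0.0, 0.0, 0.0, 0.0]
place 15 [0.0, 0.0, 0.0, 0.0] [-0.173 -0.646  2.399  0.51   0.682  0.855]
place 4 [0.0, 0.0, 0.0, 0.0] [-0.023 -0.679  2.416  0.122  0.589  1.406]
place -5 [0.0, 0.0, 0.0, 0.0] [ 0.105 -0.659  2.406 -0.251  0.598  1.911]
place -12 [0.0, 0.0, 0.0, 0.0] [ 0.197 -0.618  2.384 -0.493  0.658  2.259]
-- n=5 dist 252 ang 20
slide [0.0239, -0.0428, 0.0119] twist [-2.2, 3.4, -0.7]
slide [0.0237, -0.043, 0.0117] twist [-2.2, 3.4, -0.7]
slide [0.0235, -0.0431, 0.0115] twist [-2.2, 3.4, -0.7]
slide [0.0233, -0.0433, 0.0113] twist [-2.2, 3.4, -0.7]
slide [0.0231, -0.0435, 0.011] twist [-2.2, 3.4, -0.7]
-- n=1 dist 32 ang 0
slide [0.0302, -0.0, 0.011] twist [0.0, 0.0, 0.0]
```

```bash
python3 - <<'E'
from fit import *
R=lean(34.7,47,-1);ax=np.array([432.8,299.4,66.5])
plan([(ax+(22-70)*R[:,0]+[0,0,10],R)])
E
```

```text
-- n=5 dist 252 ang 30
slide [0.0268, -0.0412, 0.0113] twist [-4.5, 3.3, -2.5]
slide [0.028, -0.0408, 0.0097] twist [-4.5, 3.3, -2.5]
slide [0.0293, -0.0403, 0.0081] twist [-4.5, 3.3, -2.5]
slide [0.0306, -0.0395, 0.0067] twist [-4.5, 3.3, -2.5]
slide [0.0319, -0.0387, 0.0055] twist [-4.5, 3.3, -2.5]
```

```bash
python3 -m jog '[{"hand":1,"slide":[0.027,-0.041,0.011],"twist":[-4.5,3.3,-2.5]},{"hand":1,"slide":[0.028,-0.041,0.01],"twist":[-4.5,3.3,-2.5]},{"hand":1,"slide":[0.029,-0.04,0.008],"twist":[-4.5,3.3,-2.5]},{"hand":1,"slide":[0.031,-0.039,0.007],"twist":[-4.5,3.3,-2.5]},{"hand":1,"slide":[0.032,-0.039,0.006],"twist":[-4.5,3.3,-2.5]}]'
python3 - <<'E'
from fit import *
log()
for n in("scene","top"):
    p,d=robot.capture(n);cv2.imwrite(f"pics/{n}1.png",p[:,:,::-1])
    for q in robot.spot_point("jar_center",n)[:1]: print(np.round(q["centre"]),q["conf"])
q,p,r=eval(open("log.txt").readlines()[-1])
print("fk err",fk(q,LEN)[0]-p)
R=lean(34.7,47,-1);ax=np.array([432.8,299.4,66.5])
plan([(ax+22*R[:,0],R)],vmax=25)
E
```

```text
clock: 4.05
tool_pos: [416.7, 290.3, 106.8]
tcp_rot: [3.137, 0.742, 0.623]
force: [1.5, 0.8, -0.0]
grip_width: 1.001
t 4.05 q [ 0.512 -0.73   2.459  0.147  0.592  1.369] p [416.7 290.3 106.8] F [ 1.5  0.8 -0. ] g 1.001
[434. 296.  44.] 0.72
[434. 296.  49.] 0.83
fk err [ 0.00248418  0.00292589 -0.00282403]
-- n=3 dist 65 ang 1
slide [0.0211, 0.0004, 0.0055] twist [0.3, -0.1, 0.2]
slide [0.0211, 0.0004, 0.0055] twist [0.3, -0.1, 0.2]
slide [0.0211, 0.0003, 0.0055] twist [0.3, -0.1, 0.2]
```

View pics/scene1.png

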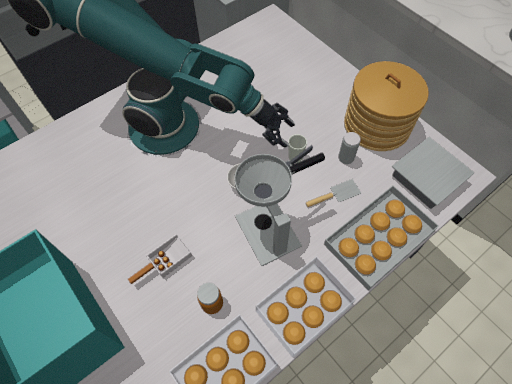

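View pics/top1.png

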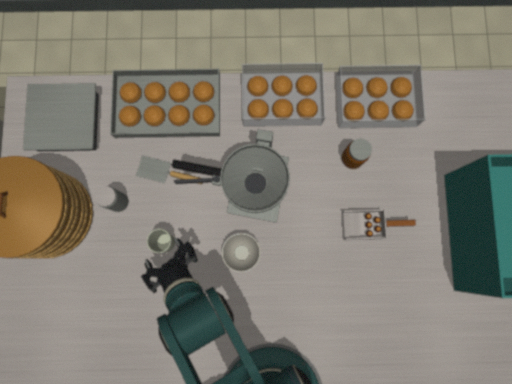

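```bash
cat >> h.py <<'E'
def proj(n,P):
    c=robot.get_calibration(n);R=Ro.from_euler('xyz',c["orientation"]).as_matrix()
    q=R.T@(np.array(P,float)-c["position"]); K=c["mtx"]
    return np.array([K[0,2]+K[0,0]*q[0]/-q[2],K[1,2]-K[1,1]*q[1]/-q[2]])
E
python3 - <<'E'
from h import *
s,R=st();p=s["tool_pos"]
for n in("scene","top"):
    im=cv2.imread(f"pics/{n}1.png");u=[]
    for k,c in((0,(0,0,255)),(13,(0,255,0))):
        for y in(-42,0,42):
            a=proj(n,p-k*R[:,0]+y*R[:,1]); cv2.circle(im,tuple(int(round(v*1)) for v in a),1,c,-1)
    for P,c in(((432.8,299.4,95.5),(255,0,0)),((432.8,299.4,0),(255,0,255))): 
        cv2.circle(im,tuple(int(round(v)) for v in proj(n,P)),1,c,-1); print(n,proj(n,P))
    a=proj(n,p).astype(int); cv2.imwrite(f"pics/{n}1z.png",cv2.resize(im[a[1]-50:a[1]+50,a[0]-60:a[0]+60],None,fx=6,fy=6,interpolation=2))
E
```

```text
scene [297.37354198 141.20891675]
scene [295.50071512 156.63506694]
top [158.8348635  240.79331836]
top [166.33268967 242.3131439 ]
```

View pics/top1z.png

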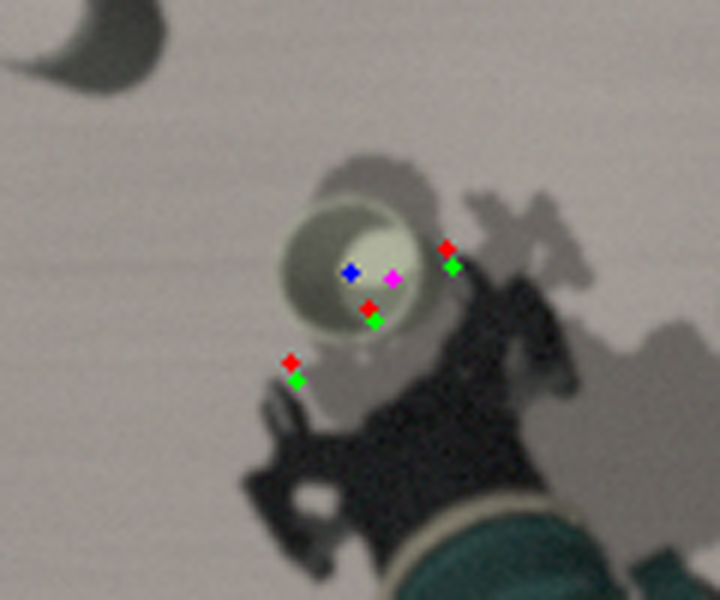

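View pics/scene1z.png

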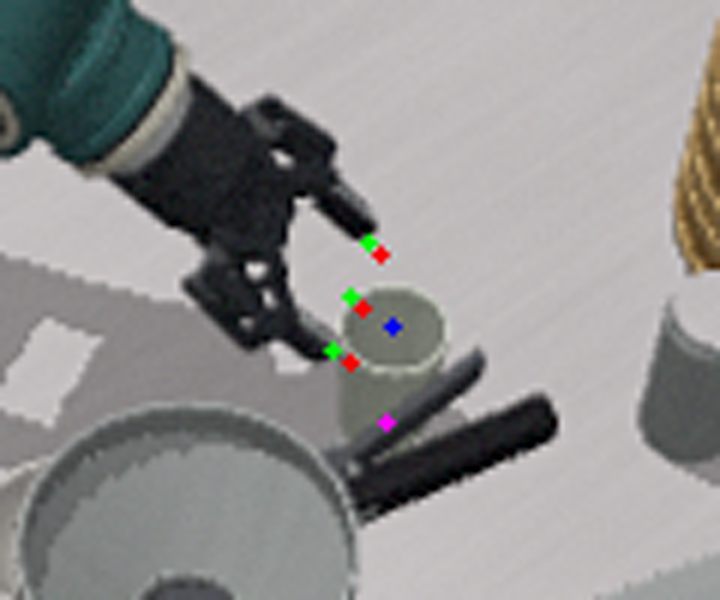

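```bash
python3 -m jog '[{"hand":1,"slide":[0.02,0,0.006],"twist":[0.3,0,0.2]},{"hand":1,"slide":[0.021,0,0.006],"twist":[0.3,0,0.2]},{"hand":1,"slide":[0.022,0.001,0.006],"twist":[0.3,0,0.2]},{"hand":0,"slide":[0,0,0],"twist":[0,0,0]},{"hand":0,"slide":[0,0,0],"twist":[0,0,0]},{"hand":0,"slide":[0,0,0],"twist":[0,0,0]},{"hand":0,"slide":[0,0,0],"twist":[0,0,0]}]' 40
python3 - <<'E'
from h import *
log()
for n in("scene","top"):
    p,d=robot.capture(n);cv2.imwrite(f"pics/{n}2.png",cv2.resize(p[90:290,100:350,::-1],None,fx=3,fy=3))
E
```

```text
clock: 5.12
tool_pos: [451.6, 305.0, 61.0]
tcp_rot: [-3.138, 0.735, 0.596]
force: [0.2, -0.3, -1.3]
grip_width: 0.738
t 5.12 q [ 0.515 -0.525  2.429  0.152  0.408  1.38 ] p [451.6 305.   61. ] F [ 0.2 -0.3 -1.3] g 0.738
```

View pics/scene2.png

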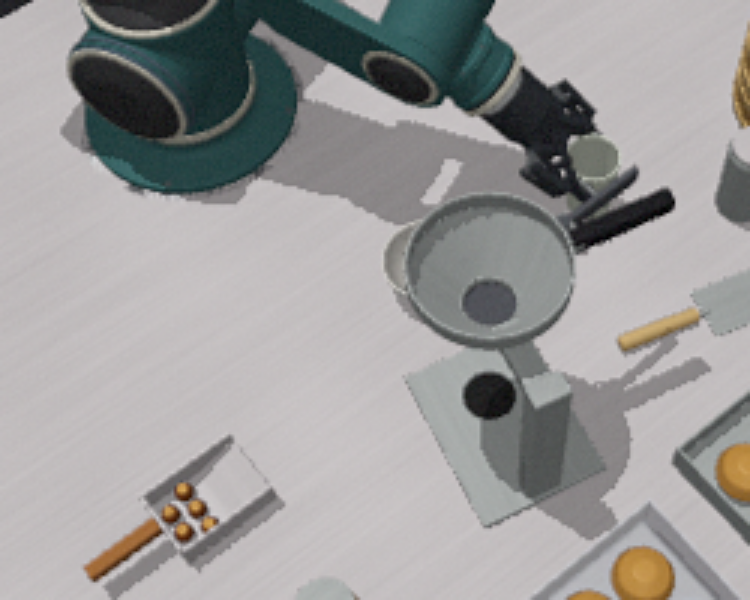

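```bash
python3 -m jog '[{"hand":1,"slide":[0,0,0],"twist":[0,0,0]},{"hand":1,"slide":[0,0,0],"twist":[0,0,0]},{"hand":1,"slide":[0.004,0,0.007],"twist":[0,0,0]}]'
python3 -c "
from h import *
log();s,R=st();ax=np.array([432.8,299.4,66.5]);print(R.T@(ax-s['tool_pos']),R.round(2))"
```

```text
clock: 5.6
tool_pos: [450.4, 304.5, 54.0]
tcp_rot: [-3.139, 0.733, 0.597]
force: [0.4, -0.4, -0.4]
grip_width: 1.003
t 5.6 q [ 0.515 -0.517  2.438  0.159  0.389  1.372] p [450.4 304.5  54. ] F [ 0.4 -0.4 -0.4] g 1.003
[-21.35830436  -5.68750364   2.3847545 ] [[ 0.61  0.56 -0.56]
 [ 0.42 -0.83 -0.37]
 [-0.67 -0.   -0.74]]
```

```bash
python3 -m jog '[{"hand":0,"slide":[0,0,0],"twist":[0,0,0]},{"hand":0,"slide":[0,0,0],"twist":[0,0,0]},{"hand":0,"slide":[0,0,0],"twist":[0,0,0]},{"hand":0,"slide":[-0.02,0,-0.022],"twist":[0,0,0]}]' 40
python3 - <<'E'
from fit import *
log();s,R=st();p=s["tool_pos"]
for n in("scene","top"):
    r,d=robot.capture(n);W=cloud(n,d);X,Y,Z=W[...,0],W[...,1],W[...,2]
    cv2.imwrite(f"pics/{n}3.png",cv2.resize(r[90:290,100:350,::-1],None,fx=3,fy=3))
    for t in robot.trace("jar_center",n)[:1]:
        m=t["pixels"]; zt=np.nanpercentile(Z[m],99); print(n,t["conf"],"top z",zt)
        Q=W[m&(Z>zt-5)]; c=circ(Q,31.5); print("rim fit",c, R.T@(np.array([c[0],c[1],p[2]])-p))
    q=robot.spot_point("jar_center",n)[0]; print(q, R.T@(np.array(q["centre"])-p))
E
```

```text
clock: 6.1
tool_pos: [449.1, 303.8, 80.5]
tcp_rot: [-3.138, 0.739, 0.597]
force: [0.2, -0.4, -1.7]
grip_width: 0.729
t 6.1 q [ 0.515 -0.566  2.417  0.136  0.464  1.398] p [449.1 303.8  80.5] F [ 0.2 -0.4 -1.7] g 0.729
scene 0.72 top z 126.941817946508
rim fit [436.13391315 294.64213644  50.        ] [-11.75189092   0.30976478  10.70637126]
{'centre': [438.0, 296.1, 75.1], 'conf': 0.7} [-6.34363807  0.16293556 13.13433748]
top 0.67 top z 129.60903628179688
rim fit [437.32429138 297.63332789  50.        ] [-9.78094235 -1.50123145  8.91755015]
{'centre': [436.2, 294.0, 82.1], 'conf': 0.75} [-13.0312604    0.87425793   9.75502866]
```

View pics/top3.png

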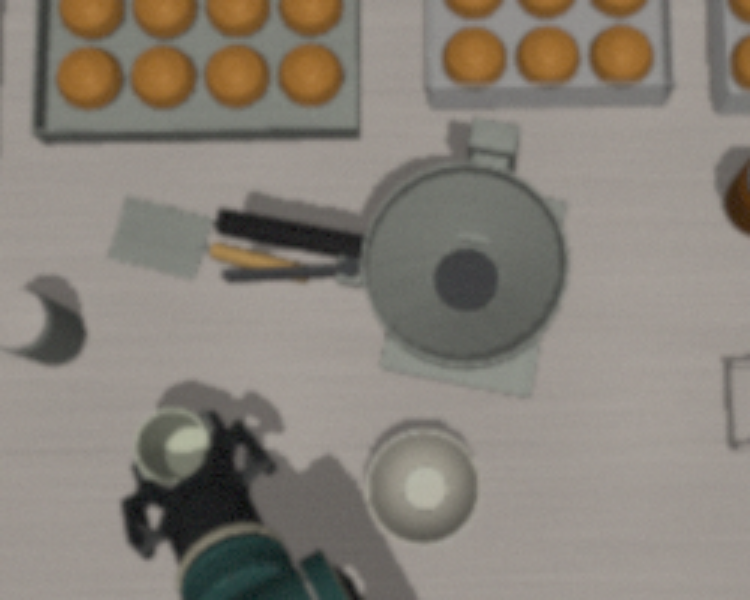

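```bash
python3 - <<'E'
from fit import *
R=lean(4,47,-1)
tgt=np.array([578.5,37.2,70.])
mid=np.array([530,130,74.]); Rm=lean(15,47,-1)
plan([(mid,Rm),(tgt,R)],vmax=38)
for p,r in((mid,Rm),(tgt,R)): print(ik(p,r,robot.get_state()["joints"]))
E
```

```text
-- n=6 dist 192 ang 19
slide [-0.003, 0.0315, 0.0044] twist [2.1, -0.1, 2.4]
slide [-0.0017, 0.0318, 0.0032] twist [2.1, -0.1, 2.4]
slide [-0.0004, 0.0319, 0.0021] twist [2.1, -0.1, 2.4]
slide [0.0009, 0.032, 0.0009] twist [2.1, -0.1, 2.4]
slide [0.0022, 0.0319, -0.0003] twist [2.1, -0.1, 2.4]
slide [0.0035, 0.0318, -0.0015] twist [2.1, -0.1, 2.4]
-- n=3 dist 105 ang 11
slide [0.0065, 0.0341, -0.0042] twist [2.5, -0.0, 2.7]
slide [0.0081, 0.0335, -0.0057] twist [2.5, -0.0, 2.7]
slide [0.0096, 0.0328, -0.0071] twist [2.5, -0.0, 2.7]
(array([ 0.15059972, -0.53860416,  2.40864001,  0.18345186,  0.46105089,
        1.33013028]), np.float64(1.768220050133301e-14))
(array([-0.00839295, -0.42023062,  2.3420432 ,  0.14558193,  0.40483835,
        1.38344137]), np.float64(5.220405733796666e-13))
```

```bash
python3 -m jog '[{"hand":0,"slide":[-0.003,0.032,0.004],"twist":[2.1,0,2.4]},{"hand":0,"slide":[-0.002,0.032,0.003],"twist":[2.1,0,2.4]},{"hand":0,"slide":[0,0.032,0.002],"twist":[2.1,0,2.4]},{"hand":0,"slide":[0.001,0.032,0.001],"twist":[2.1,0,2.4]},{"hand":0,"slide":[0.002,0.032,0],"twist":[2.1,0,2.4]},{"hand":0,"slide":[0.004,0.032,-0.002],"twist":[2.1,0,2.4]}]'
python3 - <<'E'
from fit import *
log();R=lean(4,47,-1)
plan([([578.5,37.2,70.],R)],vmax=30)
for n in("scene",):
    r,d=robot.capture(n);cv2.imwrite(f"pics/{n}4.png",cv2.resize(r[90:290,100:350,::-1],None,fx=3,fy=3))
E
```

```text
clock: 7.15
tool_pos: [529.6, 124.3, 66.5]
tcp_rot: [3.137, 0.745, 0.25]
force: [0.1, 0.1, -1.8]
grip_width: 0.726
t 7.15 q [ 0.141 -0.534  2.421  0.191  0.438  1.319] p [529.6 124.3  66.5] F [ 0.1  0.1 -1.8] g 0.726
-- n=4 dist 100 ang 11
slide [0.0041, 0.0242, -0.0049] twist [1.8, -0.1, 1.9]
slide [0.0049, 0.0238, -0.0057] twist [1.8, -0.1, 1.9]
slide [0.0057, 0.0235, -0.0064] twist [1.8, -0.1, 1.9]
slide [0.0065, 0.023, -0.0072] twist [1.8, -0.1, 1.9]
```

View pics/scene4.png

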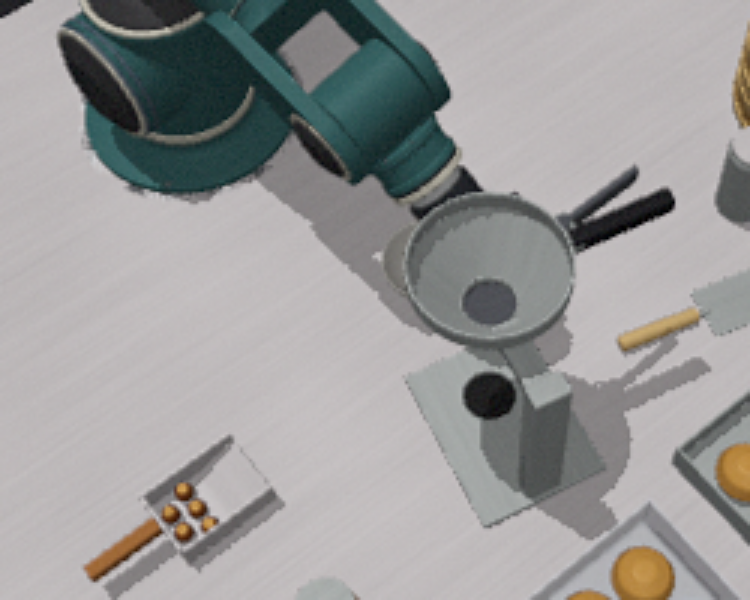

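```bash
python3 -m jog '[{"hand":0,"slide":[0.003,0.024,-0.006],"twist":[1.8,0,1.9]},{"hand":0,"slide":[0.004,0.024,-0.007],"twist":[1.8,0,1.9]},{"hand":0,"slide":[0.005,0.023,-0.007],"twist":[1.8,0,1.9]},{"hand":0,"slide":[0.006,0.023,-0.008],"twist":[1.8,0,1.9]}]'
cat > look.py <<'E'
from fit import *
import sys
log();s,R=st();p=s["tool_pos"]
n="scene"
r,d=robot.capture(n);cv2.imwrite(f"pics/{sys.argv[1]}.png",cv2.resize(r[140:260,190:350,::-1],None,fx=5,fy=5))
W=cloud(n,d);X,Y,Z=W[...,0],W[...,1],W[...,2]
a=np.radians(12.6); x=(X-563.8)*np.cos(a)-(Y-36.2)*np.sin(a)
m=(np.hypot(X-563.8,Y-36.2)<60)&(Z>12)&(Z<150)
Q=W[m]; print("pts",len(Q))
rad=lambda z,f:27+6*(z-f)/95
f=lambda q:np.hypot(Q[:,0]-q[0],Q[:,1]-q[1])-rad(Q[:,2],max(8.5,p[2]-54))
print(least_squares(f,[563.8,36.2],loss='soft_l1',f_scale=2).x, "z",np.percentile(Q[:,2],[1,50,99]))
for q in robot.spot_point("jar_center",n)[:2]: print(np.round(q["centre"]),q["conf"])
print("pred axis",p[:2]-14.7*R[:2,0]/np.linalg.norm(R[:2,0]))
E
python3 look.py scene5
```

```text
clock: 7.7
tool_pos: [579.0, 31.9, 70.4]
tcp_rot: [3.14, 0.75, 0.059]
force: [0.3, 0.9, -1.2]
grip_width: 0.722
t 7.7 q [-0.016 -0.42   2.341  0.14   0.405  1.388] p [579.   31.9  70.4] F [ 0.3  0.9 -1.2] g 0.722
pts 463
[561.0454425   27.26806411] z [ 12.11877883  76.28064477 132.10330956]
[565.  31.  64.] 0.66
pred axis [564.32212874  31.06877815]
```

View pics/scene5.png

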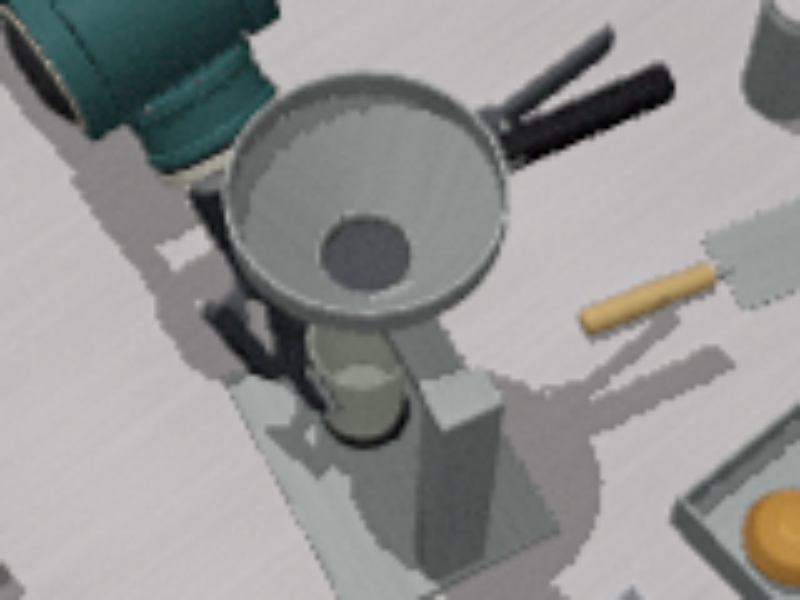

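```bash
python3 -m jog '[{"hand":0,"slide":[0,-0.005,0],"twist":[0,0,0]},{"hand":0,"slide":[0.003,0,0.004],"twist":[0,0,0]}]'
python3 look.py scene6
```

```text
clock: 8.05
tool_pos: [578.7, 36.7, 65.4]
tcp_rot: [3.14, 0.75, 0.058]
force: [0.8, 0.1, -1.6]
grip_width: 0.724
t 8.05 q [-0.003 -0.412  2.345  0.117  0.392  1.419] p [578.7  36.7  65.4] F [ 0.8  0.1 -1.6] g 0.724
pts 451
[560.30693371  31.70116981] z [ 12.11750405  73.62361117 126.74423434]
[563.  34.  59.] 0.86
[ 458. -320.   10.] 0.32
pred axis [563.97951879  35.84179886]
```

View pics/scene6.png

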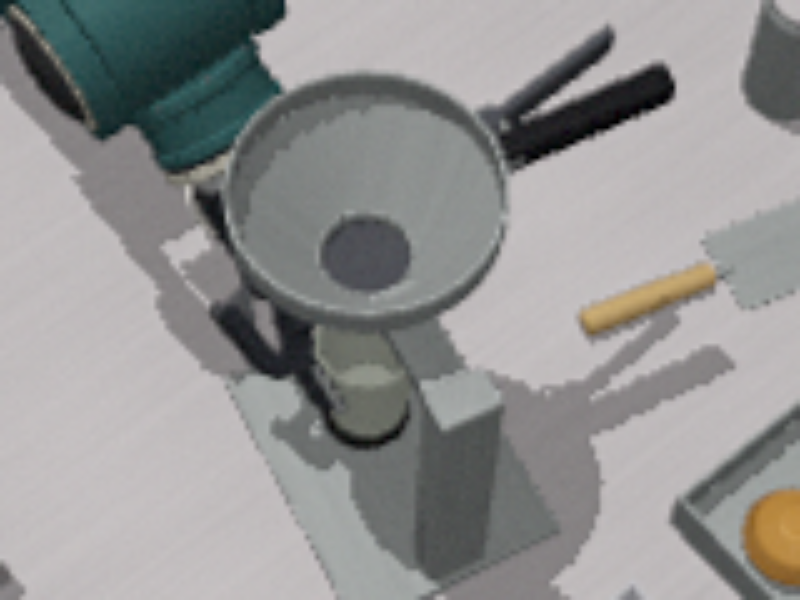

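```bash
python3 - <<'E'
from h import *
z=np.load("scene0.npz");p=z["p"].astype(int)
g=p.sum(2); m=(g<110); m[:200]=0;m[245:]=0;m[:,:240]=0;m[:,290:]=0
n,l,s,c=cv2.connectedComponentsWithStats(m.astype(np.uint8)); print(s,c)
print(proj("scene",(563.8,36.2,8.5)))
C=robot.get_calibration("scene");K=C["mtx"];R=Ro.from_euler('xyz',C["orientation"]).as_matrix()
def hit(u,v,zz):
    r=R@np.array([(u-K[0,2])/K[0,0],-(v-K[1,2])/K[1,1],-1]); t=(zz-C["position"][2])/r[2]; return C["position"]+t*r
i=np.argmax(s[1:,4])+1; print(hit(*c[i],8.5))
E
```

```text
[[     0      0    512    384 196428]
 [   255    215     17     15    180]] [[255.49320362 191.47227992]
 [262.91666667 221.75      ]]
[262.80592913 221.23214685]
[565.52364609  35.2713541    8.5       ]
```

```bash
python3 -m jog '[{"hand":0,"slide":[0.002,0,0.002],"twist":[0,0,0]},{"hand":0,"slide":[0,0,0],"twist":[0,0,0]}]'
python3 -c "
from h import *
log();s,R=st();print(s['tcp_rot'],s['moment'])"
```

```text
clock: 8.4
tool_pos: [578.1, 37.1, 61.4]
tcp_rot: [3.14, 0.752, 0.059]
force: [-0.2, -0.4, -1.5]
grip_width: 0.728
t 8.4 q [-0.003 -0.407  2.348  0.12   0.384  1.416] p [578.1  37.1  61.4] F [-0.2 -0.4 -1.5] g 0.728
[3.13968228 0.75153582 0.05898973] [ 0.01019323  0.51575744 -0.03914145]
```

```bash
python3 -m jog '[{"hand":0,"slide":[0.001,0,0.001],"twist":[0,0,0]}]'; python3 -m jog '[{"hand":0,"slide":[0.001,0,0.001],"twist":[0,0,0]}]'
```

```text
clock: 8.52
tool_pos: [578.8, 37.1, 61.2]
tcp_rot: [3.14, 0.749, 0.059]
force: [-4.9, 1.6, 11.5]
grip_width: 0.727
clock: 8.65
tool_pos: [579.7, 37.2, 61.4]
tcp_rot: [3.139, 0.746, 0.059]
force: [-6.1, 1.5, 11.6]
grip_width: 0.723
```

```bash
python3 -m jog '[{"hand":0,"slide":[-0.001,0,-0.001],"twist":[0,0,0]},{"hand":1,"slide":[0,0,0],"twist":[0,0,0]},{"hand":1,"slide":[0,0,0],"twist":[0,0,0]},{"hand":1,"slide":[0,0,0],"twist":[0,0,0]}]'
python3 look.py scene7
python3 - <<'E'
from fit import *
s,R=st();p=s["tool_pos"]
q=s["joints"]
print(R[:,0])
for b in(20,40,60,70): q,e=ik(p-b*R[:,0],R,q); print(b,q.round(2),round(e,3))
E
```

```text
clock: 9.15
tool_pos: [579.8, 37.2, 63.3]
tcp_rot: [3.139, 0.745, 0.059]
force: [0.8, -0.1, -0.0]
grip_width: 1.002
t 9.15 q [-2.000e-03 -4.060e-01  2.347e+00  1.210e-01  3.790e-01  1.414e+00] p [579.8  37.2  63.3] F [ 0.8 -0.1 -0. ] g 1.002
pts 442
[558.30783517  31.34400058] z [ 12.60912273  67.86056467 131.87599835]
[563.  37.  54.] 0.61
pred axis [565.13051474  36.30828438]
[ 0.7334115   0.04319816 -0.67841101]
20 [-0.   -0.48  2.37  0.11  0.43  1.42] 0.0
40 [-0.01 -0.55  2.39  0.11  0.48  1.43] 0.0
60 [-0.01 -0.62  2.4   0.1   0.53  1.43] 0.0
70 [-0.01 -0.65  2.41  0.1   0.56  1.44] 0.0
```

View pics/scene7.png

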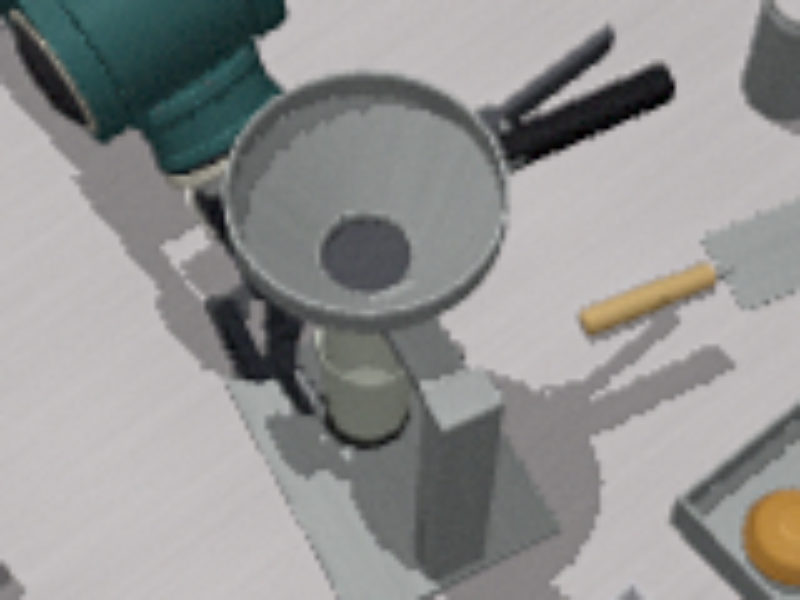

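```bash
python3 -m jog '[{"hand":1,"slide":[-0.024,0,0],"twist":[0,0,0]},{"hand":1,"slide":[-0.03,0,0],"twist":[0,0,0]},{"hand":1,"slide":[-0.025,0,0],"twist":[0,0,0]}]'
cat >> fit.py <<'E'
def scoopR(phi,beta,s):
    f,b=np.radians(phi),np.radians(beta)
    sx=np.array([np.cos(b)*np.cos(f),np.cos(b)*np.sin(f),-np.sin(b)]);sz=np.array([np.sin(b)*np.cos(f),np.sin(b)*np.sin(f),np.cos(b)])
    sy=np.cross(sz,sx); x=-sz;y=s*sy
    return np.stack([x,y,np.cross(x,y)],1),sx,sz
def lip2tcp(lip,phi,beta,s,off=(0,0,0)):
    R,sx,sz=scoopR(phi,beta,s); g=np.array(lip)-155*sx+18*sz
    return g+19*R[:,0]+np.array(off),R
E
python3 - <<'E'
from fit import *
log()
np.set_printoptions(precision=2,suppress=True)
C=np.array([563.8,36.2])
for s in(1,-1):
    R,_,_=scoopR(91,0,s); q0,e0=ik(np.array([475,-373,21.]),R); print("pick",s,q0,round(e0,3))
    for phi in(0,30,60,90,120,150,-30,180,-120,-90):
        f=np.radians(phi); xy=C-30*np.array([np.cos(f),np.sin(f)])
        o=[];q=q0;qs=[]
        for b in(0,15,30,50):
            p,R=lip2tcp([*xy,300],phi,b,s); q,e=ik(p,R,q,n=6); o.append(round(float(e),2)); qs.append(q)
        print(s,phi,o,qs[0],qs[-1])
E
```

```text
clock: 9.62
tool_pos: [520.2, 33.7, 115.7]
tcp_rot: [3.14, 0.75, 0.059]
force: [-0.4, 0.4, 0.2]
grip_width: 1.0
t 9.62 q [-0.014 -0.685  2.418  0.096  0.592  1.439] p [520.2  33.7 115.7] F [-0.4  0.4  0.2] g 1.0
pick 1 [-0.71  0.1   1.81 -0.    1.23  2.42] 0.0
1 0 [0.0, 0.0, 0.0, 0.0] [ 0.03 -0.56  1.9   0.    1.8  -1.54] [ 0.02  0.07  1.36  0.02  2.59 -1.54]
1 30 [0.0, 0.0, 0.0, 0.0] [-0.2  -0.49  1.86 -0.    1.77 -2.3 ] [ 0.09  0.05  1.38 -0.54  2.46 -2.3 ]
1 60 [0.0, 0.0, 0.0, 0.0] [-0.31 -0.31  1.73 -0.    1.72 -2.93] [ 0.15 -0.01  1.44 -0.81  2.17 -2.79]
1 90 [0.0, 0.0, 1.15, 3.12] [-0.3  -0.09  1.54  0.    1.69  2.84] [ 0.2  -0.1   1.55 -0.92  1.8  -2.97]
1 120 [0.0, 0.0, 0.0, 0.0] [-0.22  0.09  1.36  0.    1.69  2.39] [ 0.17 -0.21  1.62 -0.82  1.41  2.79]
1 150 [0.0, 0.0, 0.0, 0.0] [-0.11  0.22  1.22  0.    1.71  1.98] [ 0.12 -0.3   1.69 -0.55  1.05  2.31]
1 -30 [0.0, 0.0, 0.0, 0.0] [ 0.25 -0.45  1.83  0.    1.76 -0.8 ] [-0.05  0.04  1.39  0.57  2.45 -0.8 ]
1 180 [0.0, 0.0, 0.0, 0.0] [ 0.01  0.27  1.15 -0.    1.71  1.59] [ 0.02 -0.34  1.72 -0.02  0.88  1.6 ]
1 -120 [0.0, 0.0, 
[... 564 characters left out ...]
0.3  -0.09  1.54  0.    1.69 -0.3 ] [ 0.18 -0.1   1.53 -0.89  1.8   0.  ]
-1 120 [0.0, 0.0, 0.0, 0.0] [-0.22  0.09  1.36 -0.    1.69 -0.75] [ 0.17 -0.21  1.62 -0.82  1.41 -0.35]
-1 150 [0.0, 0.0, 0.0, 0.0] [-0.11  0.22  1.22  0.    1.71 -1.16] [ 0.12 -0.3   1.69 -0.55  1.05 -0.83]
-1 -30 [0.0, 0.0, 0.0, 0.0] [ 0.25 -0.45  1.83 -0.    1.76  2.34] [-0.05  0.04  1.39  0.57  2.45  2.34]
-1 180 [0.0, 0.0, 0.0, 0.0] [ 0.01  0.27  1.15  0.    1.71 -1.56] [ 0.02 -0.34  1.72 -0.02  0.88 -1.54]
-1 -120 [0.0, 0.0, 0.0, 0.0] [ 0.25  0.13  1.32 -0.    1.69 -2.36] [-0.13 -0.23  1.64  0.8   1.38 -2.76]
-1 -90 [0.0, 0.0, 0.57, 2.72] [ 0.33 -0.04  1.5  -0.    1.69 -2.81] [-0.12 -0.13  1.53  0.85  1.77 -2.97]
```

```bash
python3 - <<'E'
from fit import *
np.set_printoptions(precision=2,suppress=True)
for n in("scene","top"):
    z=np.load(f"{n}0.npz");W=cloud(n,z["d"]);X,Y,Z=W[...,0],W[...,1],W[...,2]
    m=(X>440)&(X<510)&(Y>-430)&(Y<-342)&(Z>40)&(Z<56); P=W[m]
    r=cv2.minAreaRect(P[:,:2].astype(np.float32)); print(n,len(P),P.mean(0),r,np.polyfit(P[:,1],P[:,0],1),P.min(0),P.max(0))
    m=(X>420)&(X<530)&(Y>-345)&(Y<-205)&(Z>12)&(Z<60);P=W[m];r=cv2.minAreaRect(P[:,:2].astype(np.float32));print("bowl",r)
Rp,_,_=scoopR(91,0,-1); s,R=st()
w=Ro.from_matrix(R.T@Rp).as_rotvec(); print(np.degrees(w))
Rm=R@Ro.from_rotvec(w*.45).as_matrix(); print(Rm)
plan([([440,-100,190],Rm),([475,-373,110],Rp)])
for p,r in(([440,-100,190],Rm),([475,-373,110],Rp)): print(ik(np.array(p),r,s["joints"]))
E
```

```text
scene 158 [ 475.21 -379.86   47.1 ] ((473.4919128417969, -379.69757080078125), (74.350830078125, 21.581562042236328), 88.42118835449219) [ -0.01 470.45] [ 462.25 -416.89   40.02] [ 483.88 -342.5    54.59]
bowl ((472.4854736328125, -281.17596435546875), (85.59220886230469, 127.23282623291016), 0.46370184421539307)
top 164 [ 473.45 -376.84   47.33] ((473.2430725097656, -378.9688720703125), (72.67892456054688, 17.660615921020508), 89.32379150390625) [ -0.01 470.04] [ 464.69 -415.34   40.38] [ 482.45 -342.53   52.85]
bowl ((472.46435546875, -279.20867919921875), (82.23008728027344, 130.23121643066406), 0.9337146282196045)
[-82.14 -37.25 -35.8 ]
[[ 0.42  0.67 -0.61]
 [ 0.19 -0.72 -0.66]
 [-0.89  0.16 -0.43]]
-- n=5 dist 173 ang 44
slide [-0.023, 0.0257, 0.0012] twist [-7.4, -3.4, -3.2]
slide [-0.0242, 0.024, 0.0058] twist [-7.4, -3.4, -3.2]
slide [-0.025, 0.0216, 0.0102] twist [-7.4, -3.4, -3.2]
slide [-0.0254, 0.0186, 0.0142] twist [-7.4, -3.4, -3.2]
slide [-0.0254, 0.015, 0.0179] twist [-7.4, -3.4, -3.2]
-- n=6 dist 287 ang 53
slide [0.0057, 0.0347, 0.0324] twist [-7.5, -3.4, -3.3]
slide [0.0058, 0.0305, 0.0363] twist [-7.5, -3.4, -3.3]
slide [0.0065, 0.0258, 0.0396] twist [-7.5, -3.4, -3.3]
slide [0.0076, 0.0209, 0.0423] twist [-7.5, -3.4, -3.3]
slide [0.0091, 0.0156, 0.0442] twist [-7.5, -3.4, -3.3]
slide [0.0111, 0.0103, 0.0453] twist [-7.5, -3.4, -3.3]
(array([-0.53, -0.63,  2.17,  0.4 ,  1.32,  0.22]), np.float64(2.8205061916371957e-11))
(array([-0.71,  0.02,  1.74,  0.  ,  1.38, -0.73]), np.float64(2.9241197895258623e-14))
```

```bash
python3 -m jog '[{"hand":1,"slide":[-0.023,0.026,0.001],"twist":[-7.4,-3.4,-3.2]},{"hand":1,"slide":[-0.024,0.024,0.006],"twist":[-7.4,-3.4,-3.2]},{"hand":1,"slide":[-0.025,0.022,0.01],"twist":[-7.4,-3.4,-3.2]},{"hand":1,"slide":[-0.025,0.019,0.014],"twist":[-7.4,-3.4,-3.2]},{"hand":1,"slide":[-0.025,0.015,0.018],"twist":[-7.4,-3.4,-3.2]},{"hand":1,"slide":[0.006,0.035,0.032],"twist":[-7.5,-3.4,-3.3]},{"hand":1,"slide":[0.006,0.031,0.036],"twist":[-7.5,-3.4,-3.3]},{"hand":1,"slide":[0.006,0.026,0.04],"twist":[-7.5,-3.4,-3.3]},{"hand":1,"slide":[0.008,0.021,0.042],"twist":[-7.5,-3.4,-3.3]},{"hand":1,"slide":[0.009,0.016,0.044],"twist":[-7.5,-3.4,-3.3]},{"hand":0.6,"slide":[0.011,0.01,0.045],"twist":[-7.5,-3.4,-3.3]}]'
python3 - <<'E'
from fit import *
log()
Rp,_,_=scoopR(90.7,0,-1)
plan([([474,-372,90],Rp),([474,-372,22],Rp)],vmax=35)
for n in("scene","top"):
    r,d=robot.capture(n);cv2.imwrite(f"pics/{n}8.png",cv2.resize(r[90:290,100:350] if n=="scene" else r[100:300,200:450],None,fx=3,fy=3)[:,:,::-1])
E
```

```text
clock: 11.0
tool_pos: [471.9, -377.9, 106.6]
tcp_rot: [-0.156, 1.566, -1.71]
force: [-0.6, -0.1, 0.1]
grip_width: 0.813
t 11.0 q [-0.716  0.024  1.744 -0.004  1.372 -0.731] p [ 471.9 -377.9  106.6] F [-0.6 -0.1  0.1] g 0.813
-- n=1 dist 18 ang 0
slide [0.0166, 0.0022, -0.0059] twist [0.3, 0.3, 0.0]
-- n=2 dist 68 ang 0
slide [0.034, 0.0, 0.0] twist [0.0, 0.0, 0.0]
slide [0.034, 0.0, 0.0] twist [0.0, 0.0, 0.0]
```

View pics/scene8.png

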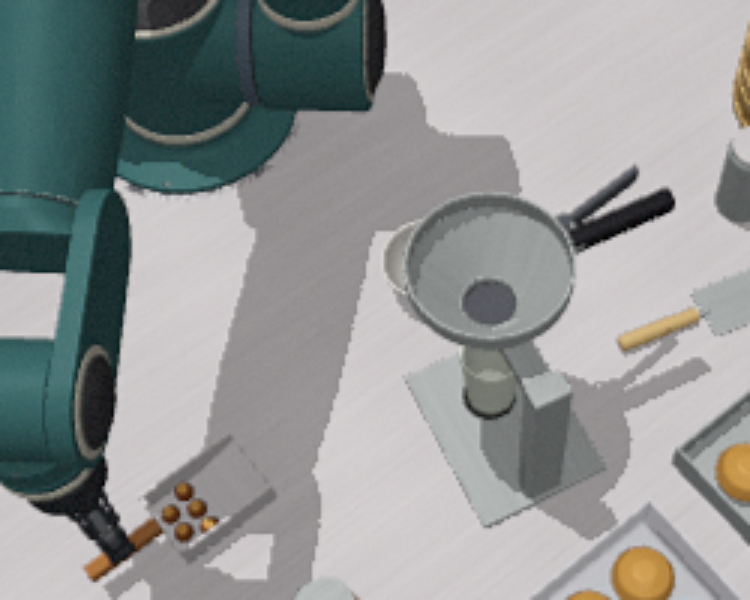

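View pics/top8.png

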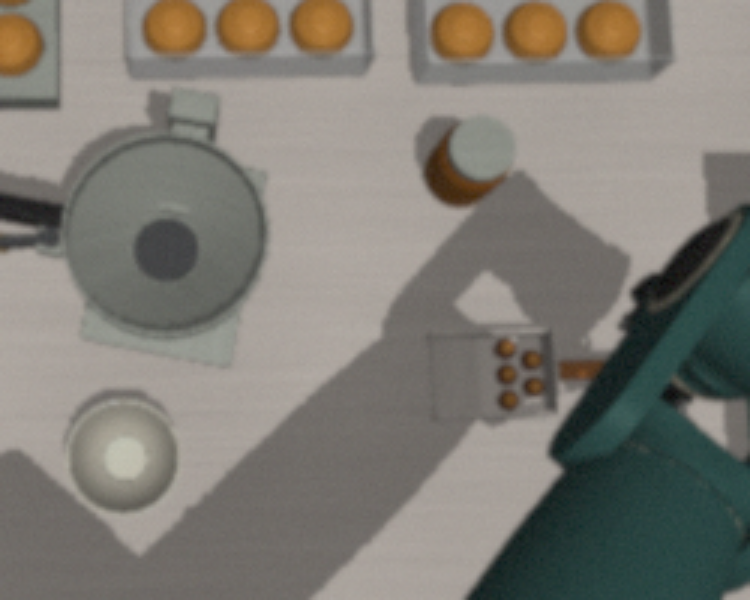

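```bash
python3 -m jog '[{"hand":0.6,"slide":[0.017,0.002,-0.006],"twist":[0.3,0.3,0]},{"hand":0.6,"slide":[0.034,0,0],"twist":[0,0,0]},{"hand":0.6,"slide":[0.036,0,0],"twist":[0,0,0]},{"hand":0.6,"slide":[0,0,0],"twist":[0,0,0]}]'
python3 -c "
from h import *
log();s,R=st();print(R.round(3))"
```

```text
clock: 11.6
tool_pos: [473.1, -368.2, 13.5]
tcp_rot: [-2.989, 1.565, 1.728]
force: [-0.4, 0.3, 0.3]
grip_width: 0.601
t 11.6 q [-0.706  0.102  1.824  0.004  1.221 -0.712] p [ 473.1 -368.2   13.5] F [-0.4  0.3  0.3] g 0.601
[[-0.001  1.     0.005]
 [ 0.006  0.005 -1.   ]
 [-1.    -0.001 -0.006]]
```

```bash
python3 -m jog '[{"hand":0.6,"slide":[-0.006,0.001,0.003],"twist":[0.3,0,0]},{"hand":0,"slide":[0,0,0],"twist":[0,0,0]},{"hand":0,"slide":[0,0,0],"twist":[0,0,0]},{"hand":0,"slide":[0,0,0],"twist":[0,0,0]},{"hand":0,"slide":[0,0,0],"twist":[0,0,0]},{"hand":0,"slide":[0,0,0],"twist":[0,0,0]}]' 100
python3 -c "
from h import *
log();s,R=st();print(R.round(3))"
```

```text
clock: 12.35
tool_pos: [475.5, -371.8, 24.6]
tcp_rot: [2.147, 1.566, 0.575]
force: [0.5, -0.1, -1.6]
grip_width: 0.19
t 12.35 q [-0.708  0.095  1.811  0.005  1.234 -0.708] p [ 475.5 -371.8   24.6] F [ 0.5 -0.1 -1.6] g 0.19
[[ 0.004  1.    -0.001]
 [ 0.002 -0.001 -1.   ]
 [-1.     0.004 -0.002]]
```

```bash
python3 -m jog '[{"hand":0,"slide":[-0.01,0,0],"twist":[0,0,0]},{"hand":0,"slide":[-0.03,0,0],"twist":[0,0,0]},{"hand":0,"slide":[-0.03,0,0],"twist":[0,0,0]},{"hand":0,"slide":[-0.02,0,0],"twist":[0,0,0]}]'
cat > lookscoop.py <<'E'
from fit import *
import sys
np.set_printoptions(precision=1,suppress=True)
log();s,R=st();p=s["tool_pos"]
for n in("scene","top"):
    r,d=robot.capture(n);np.savez(f"{n}s.npz",p=r,d=d)
    W=cloud(n,d)
    a=proj(n,p+np.array([0,90,0])).astype(int); a=np.clip(a,[100,80],[411,303])
    cv2.imwrite(f"pics/{sys.argv[1]}_{n}.png",cv2.resize(r[a[1]-80:a[1]+80,a[0]-100:a[0]+100,::-1],None,fx=4,fy=4))
    for q in("scoop_lip","scoop_grip"):
        for t in robot.spot_point(q,n)[:1]: print(n,q,np.round(t["centre"],1),t["conf"],"tool",R.T@(np.array(t["centre"])-p))
E
python3 lookscoop.py s9
```

```text
clock: 12.85
tool_pos: [474.5, -371.5, 116.9]
tcp_rot: [2.844, 1.566, 1.272]
force: [0.5, -0.9, -2.6]
grip_width: 0.189
t 12.85 q [-0.7  0.   1.7  0.   1.4 -0.7] p [ 474.5 -371.5  116.9] F [ 0.5 -0.9 -2.6] g 0.189
scene scoop_lip [ 475.2 -217.3  110.3] 0.92 tool [   7.3    0.6 -154.2]
scene scoop_grip [ 476.9 -374.   132.3] 0.85 tool [-15.4   2.5   2.4]
top scoop_lip [ 469.9 -214.6  115. ] 0.57 tool [   2.6   -4.7 -156.9]
top scoop_grip [ 479.2 -371.1  134.6] 0.76 tool [-17.6   4.8  -0.5]
```

View pics/s9_scene.png

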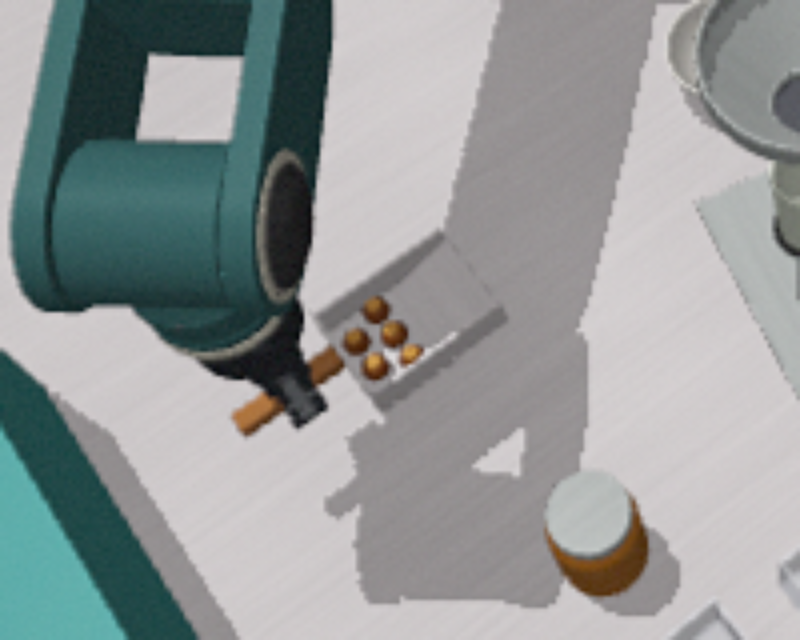

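```bash
python3 - <<'E'
from fit import *
Rp,_,_=scoopR(90,0,-1);s,R=st()
plan([([495,-330,340],Rp),([563.8,-149.5,350],Rp)],vmax=38)
E
```

```text
-- n=7 dist 231 ang 0
slide [-0.0323, 0.003, -0.0061] twist [-0.0, -0.1, 0.0]
slide [-0.0323, 0.003, -0.006] twist [-0.0, -0.1, 0.0]
slide [-0.0323, 0.003, -0.006] twist [-0.0, -0.1, 0.0]
slide [-0.0323, 0.003, -0.006] twist [-0.0, -0.1, 0.0]
slide [-0.0323, 0.003, -0.0059] twist [-0.0, -0.1, 0.0]
slide [-0.0323, 0.003, -0.0059] twist [-0.0, -0.1, 0.0]
slide [-0.0323, 0.003, -0.0059] twist [-0.0, -0.1, 0.0]
-- n=6 dist 193 ang 0
slide [-0.0017, 0.0115, -0.0301] twist [0.0, 0.0, 0.0]
slide [-0.0017, 0.0115, -0.0301] twist [0.0, 0.0, 0.0]
slide [-0.0017, 0.0115, -0.0301] twist [0.0, 0.0, 0.0]
slide [-0.0017, 0.0115, -0.0301] twist [0.0, 0.0, 0.0]
slide [-0.0017, 0.0115, -0.0301] twist [0.0, 0.0, 0.0]
slide [-0.0017, 0.0115, -0.0301] twist [0.0, 0.0, 0.0]
```

```bash
python3 -m jog '[{"hand":0,"slide":[-0.032,0.003,-0.006],"twist":[0,0,0]},{"hand":0,"slide":[-0.032,0.003,-0.006],"twist":[0,0,0]},{"hand":0,"slide":[-0.032,0.003,-0.006],"twist":[0,0,0]},{"hand":0,"slide":[-0.032,0.003,-0.006],"twist":[0,0,0]},{"hand":0,"slide":[-0.032,0.003,-0.006],"twist":[0,0,0]},{"hand":0,"slide":[-0.032,0.003,-0.006],"twist":[0,0,0]},{"hand":0,"slide":[-0.032,0.003,-0.006],"twist":[0,0,0]},{"hand":0,"slide":[-0.01,0.006,-0.015],"twist":[0,0,0]}]'
python3 - <<'E'
from fit import *
log();Rp,_,_=scoopR(90,0,-1)
plan([([563.8,-149.5,350],Rp)],vmax=36)
E
```

```text
clock: 14.15
tool_pos: [501.4, -314.2, 342.3]
tcp_rot: [-2.43, 1.548, 2.28]
force: [-0.2, 0.7, -2.6]
grip_width: 0.188
t 14.15 q [-0.606 -0.059  1.443  0.006  1.78  -0.602] p [ 501.4 -314.2  342.3] F [-0.2  0.7 -2.6] g 0.188
-- n=5 dist 176 ang 1
slide [-0.0011, 0.0124, -0.033] twist [-0.0, -0.2, 0.2]
slide [-0.0012, 0.0124, -0.033] twist [-0.0, -0.2, 0.2]
slide [-0.0013, 0.0124, -0.033] twist [-0.0, -0.2, 0.2]
slide [-0.0014, 0.0124, -0.033] twist [-0.0, -0.2, 0.2]
slide [-0.0015, 0.0125, -0.0329] twist [-0.0, -0.2, 0.2]
```

```bash
python3 -m jog '[{"hand":0,"slide":[-0.002,0.009,-0.024],"twist":[0,-0.2,0.2]},{"hand":0,"slide":[-0.002,0.012,-0.033],"twist":[0,-0.2,0.2]},{"hand":0,"slide":[-0.001,0.012,-0.033],"twist":[0,-0.2,0.2]},{"hand":0,"slide":[-0.001,0.012,-0.033],"twist":[0,-0.2,0.2]},{"hand":0,"slide":[-0.001,0.01,-0.027],"twist":[0,-0.2,0.2]},{"hand":0,"slide":[0,0.005,-0.014],"twist":[0,0,0]}]'
python3 lookscoop.py s10
```

```text
clock: 14.9
tool_pos: [564.0, -141.7, 340.1]
tcp_rot: [-2.115, 1.562, 2.594]
force: [-0.0, -0.4, -1.9]
grip_width: 0.187
t 14.9 q [-0.3 -0.1  1.5  0.   1.8 -0.3] p [ 564.  -141.7  340.1] F [-0.  -0.4 -1.9] g 0.187
scene scoop_lip [565.9  11.2 335.1] 0.72 tool [   5.7    1.6 -152.9]
scene scoop_grip [ 567.4 -143.1  357.6] 0.58 tool [-17.5   3.3   1.3]
top scoop_lip [558.5  14.3 338.6] 0.63 tool [   2.3   -5.8 -156. ]
top scoop_grip [ 565.3 -143.   357.9] 0.76 tool [-17.8   1.2   1.2]
```

View pics/s10_scene.png

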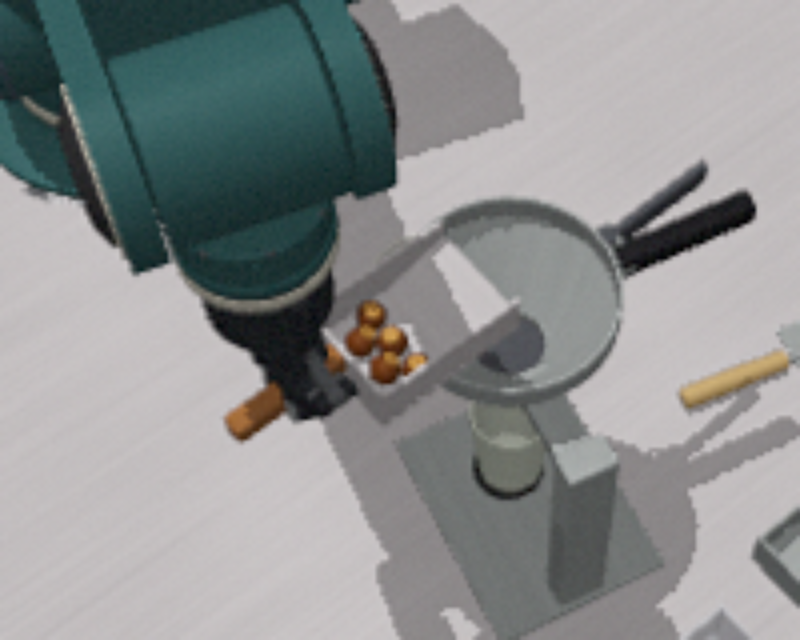

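View pics/s10_top.png

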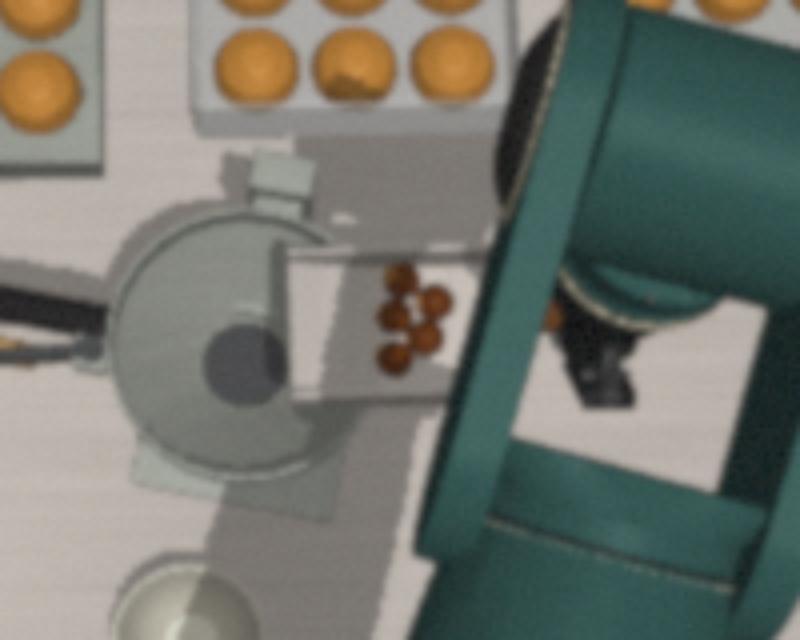

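```bash
cat > tip.py <<'E'
from fit import *
import sys
OFF=np.array([3.5,0,-155.])
s,R=st();p=s["tool_pos"]; lip=p+R@OFF; 
b0=np.degrees(np.arcsin(-(R@[0,0,-1])[2])); print("lip",lip.round(1),"beta",b0)
def seq(path):
    """path list of (lip,beta,n)"""
    global p,R
    l0=lip.copy();b=b0
    for l1,b1,n in path:
        for i in range(1,n+1):
            bb=b+(b1-b)*i/n; ll=l0+(np.array(l1)-l0)*i/n
            Rn,_,_=scoopR(90,bb,-1); pn=ll-Rn@OFF
            print('slide',np.round(R.T@(pn-p)/1000,4).tolist(),'twist',np.round(Ro.from_matrix(R.T@Rn).as_rotvec(degrees=True),1).tolist(), 'beta',round(bb),'lip',ll.round())
            p,R=pn,Rn
        l0=np.array(l1,float);b=b1
E
python3 - <<'E'
from tip import *
seq([((563.8,8,330),24,4),((563.8,8,306),48,4)])
E
```

```text
lip [564.2  10.8 338.6] beta -0.23459795889975352
slide [-0.0142, 0.0005, -0.0005] twist [-0.2, -6.1, 0.4] beta 6 lip [564.  10. 336.]
slide [-0.0141, -0.0001, -0.0008] twist [0.0, -6.1, 0.0] beta 12 lip [564.   9. 334.]
slide [-0.0141, -0.0001, -0.001] twist [0.0, -6.1, 0.0] beta 18 lip [564.   9. 332.]
slide [-0.0141, -0.0001, -0.0012] twist [0.0, -6.1, -0.0] beta 24 lip [564.   8. 330.]
slide [-0.0107, -0.0, -0.0037] twist [-0.0, -6.0, 0.0] beta 30 lip [564.   8. 324.]
slide [-0.011, -0.0, -0.0042] twist [0.0, -6.0, -0.0] beta 36 lip [564.   8. 318.]
slide [-0.0113, -0.0, -0.0047] twist [0.0, -6.0, -0.0] beta 42 lip [564.   8. 312.]
slide [-0.0117, -0.0, -0.0052] twist [0.0, -6.0, 0.0] beta 48 lip [564.   8. 306.]
```

```bash
python3 -m jog '[{"hand":0,"slide":[-0.014,0,-0.001],"twist":[-0.2,-6.1,0.4]},{"hand":0,"slide":[-0.014,0,-0.001],"twist":[0,-6.1,0]},{"hand":0,"slide":[-0.014,0,-0.001],"twist":[0,-6.1,0]},{"hand":0,"slide":[-0.014,0,-0.001],"twist":[0,-6.1,0]}]'
python3 - <<'E'
from tip import *
log()
seq([((563.8,8,306),48,4)])
E
```

```text
clock: 15.7
tool_pos: [562.4, -136.5, 396.6]
tcp_rot: [-0.0, 1.137, -1.58]
force: [-0.8, -0.7, -2.6]
grip_width: 0.186
lip [563.7   2.7 328.3] beta 24.84918585387597
t 15.7 q [-0.071 -0.129  1.463 -0.441  1.759 -0.157] p [ 562.4 -136.5  396.6] F [-0.8 -0.7 -2.6] g 0.186
slide [-0.0111, 0.0012, -0.0047] twist [-0.4, -5.8, 0.2] beta 31 lip [564.   4. 323.]
slide [-0.0115, 0.0, -0.0051] twist [-0.0, -5.8, -0.0] beta 36 lip [564.   5. 317.]
slide [-0.0119, 0.0, -0.0055] twist [0.0, -5.8, 0.0] beta 42 lip [564.   7. 312.]
slide [-0.0124, 0.0, -0.0059] twist [-0.0, -5.8, 0.0] beta 48 lip [564.   8. 306.]
```

```bash
python3 -m jog '[{"hand":0,"slide":[-0.011,0.001,-0.005],"twist":[-0.4,-5.8,0.2]},{"hand":0,"slide":[-0.011,0,-0.005],"twist":[0,-5.8,0]},{"hand":0,"slide":[-0.012,0,-0.006],"twist":[0,-5.8,0]},{"hand":0,"slide":[-0.012,0,-0.006],"twist":[0,-5.8,0]},{"hand":0,"slide":[0,0,0],"twist":[0,0,0]},{"hand":0,"slide":[0,0,0],"twist":[0,0,0]}]'
python3 - <<'E'
from tip import *
log()
E
python3 lookscoop.py s11
```

```text
clock: 16.45
tool_pos: [562.9, -94.8, 424.2]
tcp_rot: [0.002, 0.721, -1.575]
force: [-0.1, -0.3, -0.5]
grip_width: 0.187
lip [563.6   4.8 305.4] beta 48.71177044840561
t 16.45 q [ 0.17  -0.106  1.514 -0.866  1.809 -0.008] p [562.9 -94.8 424.2] F [-0.1 -0.3 -0.5] g 0.187
t 16.45 q [ 0.2 -0.1  1.5 -0.9  1.8 -0. ] p [562.9 -94.8 424.2] F [-0.1 -0.3 -0.5] g 0.187
scene scoop_lip [563.1   3.7 304.4] 0.63 tool [   5.    -0.5 -155. ]
scene scoop_grip [563.9 -82.2 440. ] 0.64 tool [-19.9   1.    3.5]
top scoop_lip [561.1   6.  308.7] 0.6 tool [   0.5   -2.5 -153.3]
top scoop_grip [567.2  19.9 220.6] 0.67 tool [  48.1    3.4 -228.7]
```

View pics/s11_scene.png

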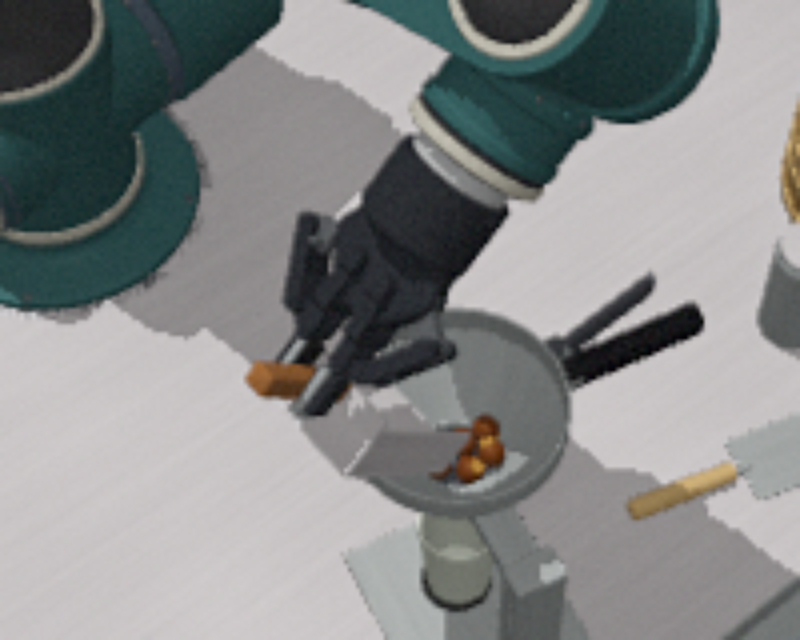

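View pics/s11_top.png

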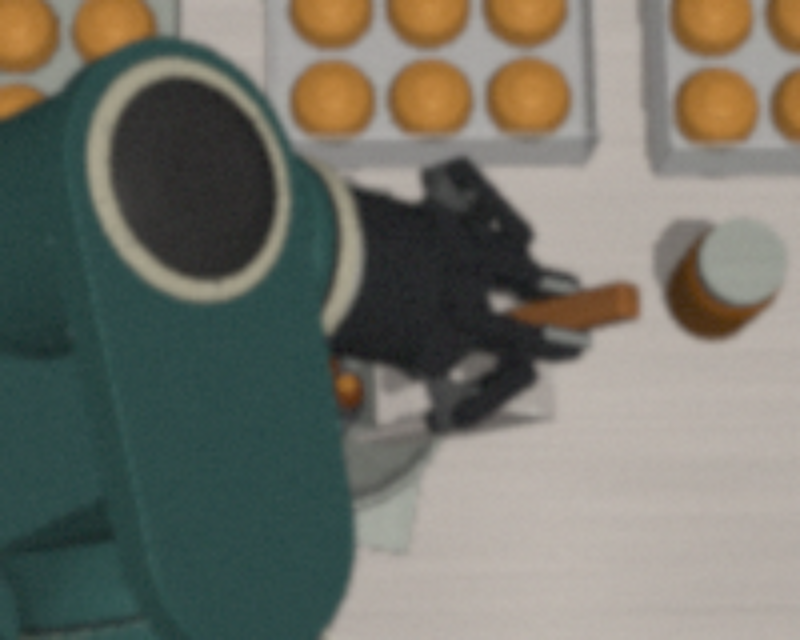

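```bash
python3 -m jog '[{"hand":0,"slide":[-0.006,0,-0.003],"twist":[0,-3,0]},{"hand":0,"slide":[0,0,0],"twist":[0,0,0]},{"hand":0,"slide":[0,0,0],"twist":[0,0,0]},{"hand":0,"slide":[0,0,0],"twist":[0,0,0]}]'
python3 lookscoop.py s12; python3 - <<'E'
from tip import *
l=lip.copy()
seq([(l+[0,-5,30],27,3),(l+[0,-40,50],0,3)])
E
```

```text
clock: 17.25
tool_pos: [562.7, -89.2, 426.6]
tcp_rot: [0.003, 0.669, -1.575]
force: [-0.3, 0.9, -1.4]
grip_width: 0.186
t 17.25 q [ 0.2 -0.1  1.5 -0.9  1.8  0. ] p [562.7 -89.2 426.6] F [-0.3  0.9 -1.4] g 0.186
scene scoop_lip [561.3   2.5 302.4] 0.56 tool [   5.1   -2.4 -154.3]
scene scoop_grip [563.2 -77.2 440.6] 0.92 tool [-18.1   0.4   3.5]
top scoop_lip [560.9   7.2 305.5] 0.74 tool [  -0.5   -2.8 -154.8]
top scoop_grip [564.  -75.9 439.2] 0.61 tool [-18.3   1.2   1.6]
lip [563.6   4.2 302.7] beta 51.707731646241385
slide [0.0174, 0.001, 0.0078] twist [-0.4, 8.2, 0.2] beta 43 lip [564.   3. 313.]
slide [0.0161, 0.0, 0.007] twist [-0.0, 8.2, 0.0] beta 35 lip [564.   1. 323.]
slide [0.015, 0.0, 0.006] twist [0.0, 8.2, -0.0] beta 27 lip [564.  -1. 333.]
slide [0.0236, 0.0, 0.0121] twist [-0.0, 9.0, -0.0] beta 18 lip [564. -12. 339.]
slide [0.0216, 0.0, 0.0118] twist [0.0, 9.0, 0.0] beta 9 lip [564. -24. 346.]
slide [0.0195, 0.0, 0.0112] twist [0.0, 9.0, -0.0] beta 0 lip [564. -36. 353.]
```

View pics/s12_scene.png

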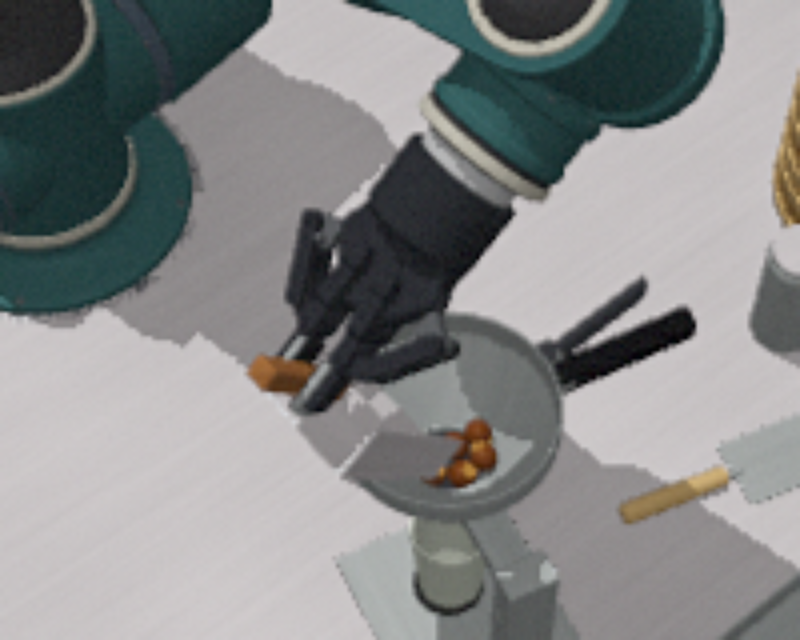

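```bash
python3 -m jog '[{"hand":0,"slide":[0.016,0.001,0.008],"twist":[-0.4,8.2,0.2]},{"hand":0,"slide":[0.015,0,0.007],"twist":[0,8.2,0]},{"hand":0,"slide":[0.014,0,0.006],"twist":[0,8.2,0]},{"hand":0,"slide":[0.021,0,0.012],"twist":[0,9,0]},{"hand":0,"slide":[0.019,0,0.015],"twist":[0,9,0]},{"hand":0,"slide":[0.018,0,0.02],"twist":[0,8,0]}]'
python3 lookscoop.py s13; python3 - <<'E'
from tip import *
E
```

```text
clock: 18.3
tool_pos: [565.1, -196.8, 366.7]
tcp_rot: [2.356, 1.564, 0.793]
force: [0.0, 0.2, -3.3]
grip_width: 0.189
t 18.3 q [-0.4 -0.1  1.4  0.   1.8 -0.4] p [ 565.1 -196.8  366.7] F [ 0.   0.2 -3.3] g 0.189
scene scoop_lip [563.  -44.2 361.1] 0.83 tool [   6.4   -0.9 -152.5]
scene scoop_grip [564.7  35.2   4.4] 0.75 tool [ 363.5   -0.4 -230.1]
top scoop_lip [559.4 -44.5 365. ] 0.56 tool [   2.5   -4.5 -152.3]
lip [563.9 -40.5 363.1] beta 0.013817147663851283
```

View pics/s13_scene.png

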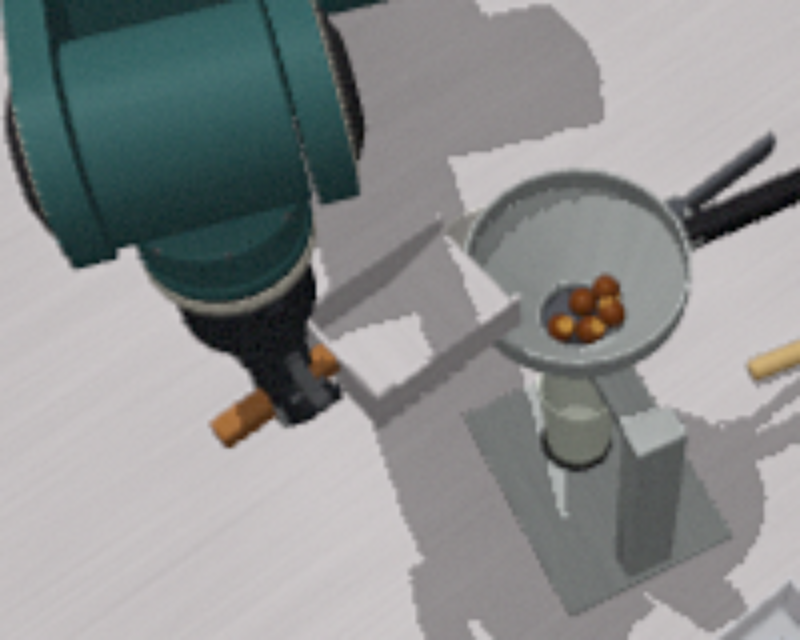

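View pics/s13_top.png

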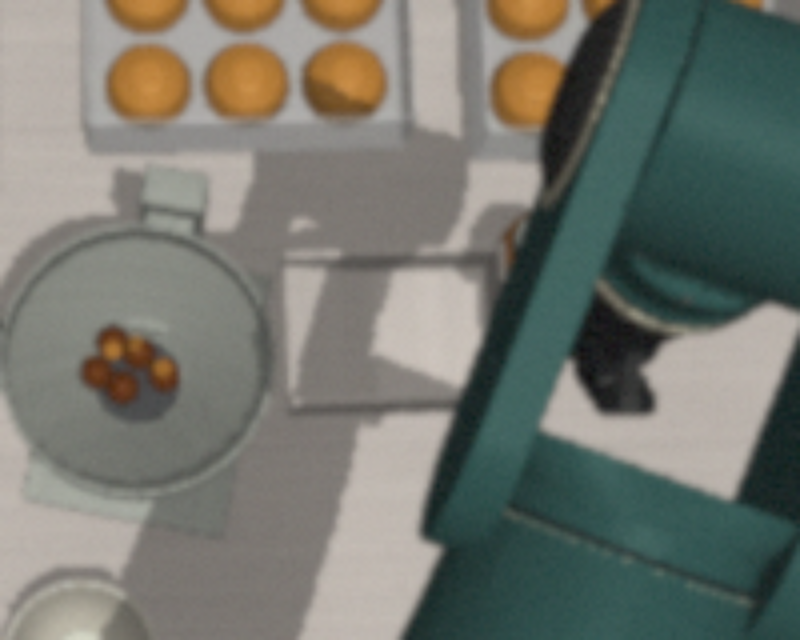

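```bash
python3 - <<'E'
from fit import *
Rp,_,_=scoopR(90,0,-1)
plan([([520,-320,330],Rp),([475,-374,50],Rp)],vmax=50)
E
```

```text
-- n=3 dist 137 ang 1
slide [0.0122, -0.0155, 0.0414] twist [0.2, 0.0, -0.1]
slide [0.0122, -0.0154, 0.0414] twist [0.2, 0.0, -0.1]
slide [0.0122, -0.0152, 0.0415] twist [0.2, 0.0, -0.1]
-- n=6 dist 289 ang 0
slide [0.0467, -0.0075, 0.009] twist [0.0, 0.0, 0.0]
slide [0.0467, -0.0075, 0.009] twist [0.0, 0.0, 0.0]
slide [0.0467, -0.0075, 0.009] twist [0.0, 0.0, 0.0]
slide [0.0467, -0.0075, 0.009] twist [0.0, 0.0, 0.0]
slide [0.0467, -0.0075, 0.009] twist [0.0, 0.0, 0.0]
slide [0.0467, -0.0075, 0.009] twist [0.0, 0.0, 0.0]
```

```bash
python3 -m jog '[{"hand":0,"slide":[0.008,-0.015,0.041],"twist":[0.2,0,0]},{"hand":0,"slide":[0.012,-0.015,0.042],"twist":[0.2,0,0]},{"hand":0,"slide":[0.012,-0.015,0.042],"twist":[0.2,0,0]},{"hand":0,"slide":[0.046,-0.007,0.009],"twist":[0,0,0]},{"hand":0,"slide":[0.046,-0.007,0.009],"twist":[0,0,0]},{"hand":0,"slide":[0.046,-0.007,0.009],"twist":[0,0,0]},{"hand":0,"slide":[0.046,-0.007,0.009],"twist":[0,0,0]},{"hand":0,"slide":[0.04,-0.007,0.009],"twist":[0,0,0]},{"hand":0,"slide":[0.03,-0.007,0.005],"twist":[0,0,0]},{"hand":0,"slide":[0,0,0],"twist":[0,0,0]}]'
python3 -c "
from fit import *
log();s,R=st();print(R.round(3));Rp,_,_=scoopR(90,0,-1);plan([([475,-372,28],Rp)],vmax=15)"
```

```text
clock: 19.85
tool_pos: [486.6, -366.7, 80.2]
tcp_rot: [0.632, 1.552, -0.917]
force: [0.6, 1.3, -1.1]
grip_width: 0.188
t 19.85 q [-0.686  0.045  1.767 -0.004  1.312 -0.707] p [ 486.6 -366.7   80.2] F [ 0.6  1.3 -1.1] g 0.188
[[ 0.011  1.     0.022]
 [-0.015  0.022 -1.   ]
 [-1.     0.011  0.015]]
-- n=4 dist 54 ang 2
slide [0.013, -0.0031, 0.0011] twist [0.3, 0.2, -0.2]
slide [0.013, -0.003, 0.0011] twist [0.3, 0.2, -0.2]
slide [0.013, -0.003, 0.0012] twist [0.3, 0.2, -0.2]
slide [0.013, -0.0029, 0.0013] twist [0.3, 0.2, -0.2]
```

```bash
python3 -m jog '[{"hand":0,"slide":[0.015,-0.003,0.001],"twist":[0,0.4,-0.3]},{"hand":0,"slide":[0.015,-0.003,0.001],"twist":[0,0.4,-0.3]},{"hand":0,"slide":[0.013,-0.003,0.001],"twist":[0,0.1,-0.2]},{"hand":0,"slide":[0.005,0,0],"twist":[0,0,0]},{"hand":0,"slide":[0,0,0],"twist":[0,0,0]}]'
python3 lookscoop.py s14; python3 -c "
from fit import *
s,R=st();print(R.round(3))"
```

```text
clock: 20.48
tool_pos: [480.1, -370.1, 33.2]
tcp_rot: [-0.067, 1.569, -1.613]
force: [0.3, -1.0, -1.0]
grip_width: 0.188
t 20.48 q [-0.7  0.1  1.8 -0.   1.2 -0.7] p [ 480.1 -370.1   33.2] F [ 0.3 -1.  -1. ] g 0.188
scene scoop_lip [ 475.8 -217.    27.8] 0.98 tool [   5.1   -0.5 -153.2]
scene scoop_grip [ 480.6 -369.4   47.1] 0.97 tool [-13.9   0.5  -0.7]
top scoop_lip [ 472.4 -212.1   29.9] 0.86 tool [   3.    -3.8 -158.2]
[[ 0.001  1.     0.025]
 [-0.003  0.025 -1.   ]
 [-1.     0.001  0.003]]
```

View pics/s14_scene.png

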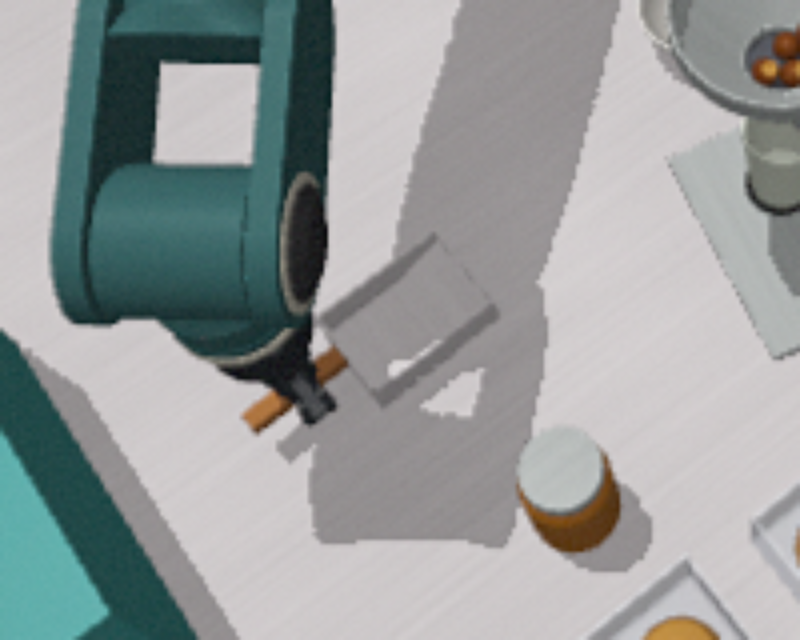

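Scoop is level and empty, a few millimetres above the table, and clear of the amber jar. I'll lower it until it touches.

```bash
python3 -m jog '[{"hand":0,"slide":[0.004,0,0],"twist":[0,0,0]}]'|grep -E "pos|force"; python3 -m jog '[{"hand":0,"slide":[0.002,0,0],"twist":[0,0,0]}]'|grep -E "pos|force";python3 -m jog '[{"hand":0,"slide":[0.001,0,0],"twist":[0,0,0]}]'|grep -E "pos|force"
```

```text
tool_pos: [480.5, -370.5, 30.3]
force: [0.1, 0.2, -1.9]
tool_pos: [480.5, -370.4, 27.9]
force: [0.0, 0.4, -2.0]
tool_pos: [480.4, -370.4, 26.8]
force: [0.3, -0.5, -1.5]
```

```bash
python3 -m jog '[{"hand":0,"slide":[0.001,0,0],"twist":[0,0,0]}]'|grep -E "pos|force"; python3 -m jog '[{"hand":0,"slide":[0.001,0,0],"twist":[0,0,0]}]'|grep -E "pos|force";python3 -m jog '[{"hand":0,"slide":[0.001,0,0],"twist":[0,0,0]}]'|grep -E "pos|force"
```

```text
tool_pos: [480.4, -370.3, 25.7]
force: [-0.4, -0.2, 0.0]
tool_pos: [480.5, -370.4, 24.7]
force: [-1.4, -1.2, 1.3]
tool_pos: [480.6, -370.7, 24.0]
force: [-3.3, -0.8, 8.7]
```

```bash
python3 -m jog '[{"hand":0.6,"slide":[0,0,0],"twist":[0,0,0]},{"hand":0.6,"slide":[0,0,0],"twist":[0,0,0]},{"hand":0.6,"slide":[0,0,0],"twist":[0,0,0]},{"hand":0.6,"slide":[-0.03,0,0],"twist":[0,0,0]},{"hand":0.8,"slide":[-0.06,0,0],"twist":[0,0,0]},{"hand":0.8,"slide":[-0.06,0,0],"twist":[0,0,0]}]'
python3 lookscoop.py s15
```

```text
clock: 22.28
tool_pos: [478.7, -368.6, 172.4]
tcp_rot: [-2.027, 1.565, 2.711]
force: [0.6, -0.5, 0.3]
grip_width: 0.801
t 22.27 q [-0.7 -0.   1.7 -0.   1.5 -0.7] p [ 478.7 -368.6  172.4] F [ 0.6 -0.5  0.3] g 0.801
scene scoop_lip [ 477.6 -219.8   19.6] 0.63 tool [ 153.2    3.4 -148.4]
scene scoop_grip [ 481.3 -371.    41.9] 0.92 tool [130.5   3.2   2.8]
top scoop_lip [ 474.6 -212.2   22.2] 0.71 tool [ 150.7    0.5 -156.1]
top scoop_grip [ 484.9 -370.    44.7] 0.8 tool [127.7   6.8   1.9]
```

View pics/s15_scene.png

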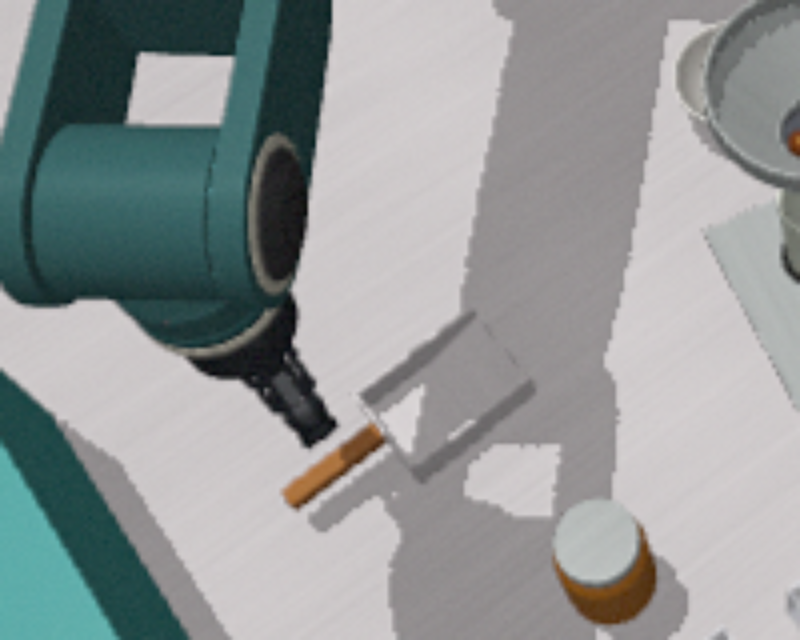

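```bash
python3 - <<'E'
from fit import *
np.set_printoptions(precision=1,suppress=True)
C=np.array([563.9,36.2]);a=np.radians(-12.6);ex=np.array([np.cos(a),np.sin(a)]);ey=np.array([-np.sin(a),np.cos(a)])
for n in("scene","top"):
    z=np.load(f"{n}0.npz");W=cloud(n,z["d"]);P=W[(W[...,2]>266)&(W[...,2]<286)]
    u=(P[:,:2]-C)@ex;v=(P[:,:2]-C)@ey
    for nm,m in(("bar",(abs(u)<16)&(v>110)&(v<205)),("trig",(u<-16)&(u>-60)&(v>95)&(v<200))):
        if m.sum()<5: continue
        f=np.polyfit(v[m],u[m],1); print(n,nm,m.sum(),"z",np.median(P[m,2]),"slope deg",np.degrees(np.arctan(f[0])),"u at160",np.polyval(f,160),"u pct",np.percentile(u[m],[3,97]),"v",v[m].min(),v[m].max())
    Q=W[(W[...,2]>236)&(W[...,2]<250)]; u=(Q[:,:2]-C)@ex;v=(Q[:,:2]-C)@ey; m=(u>95)&(u<140)&(abs(v)<40); print("post v",v[m].mean(),u[m].mean())
t=C+-8*ex+160*ey; print("target",t)
s,R=st()
for sg in(1,-1):
  for off in (0,):
    x=np.array([0,0,-1.]);y=sg*np.array([*ex,0]);Rt=np.stack([x,y,np.cross(x,y)],1)
    q,e=ik(np.array([*t,244.]),Rt,s["joints"]);print(sg,q,e)
E
```

```text
scene bar 203 z 275.0722271359351 slope deg -0.6202370550867631 u at160 0.8617755499021147 u pct [-9.7  9. ] v 110.21587741838674 197.0437511518369
scene trig 102 z 274.0606233829822 slope deg -13.922402056086385 u at160 -36.517254192545316 u pct [-43.7 -19.7] v 95.63646700185328 182.82877108618848
post v -1.1198177701782048 118.89282979432643
top bar 336 z 275.77167142966556 slope deg -0.6064962250796918 u at160 -2.4497693150854403 u pct [-11.4   7.6] v 110.56215559648841 200.8060248614851
top trig 168 z 275.1644721446161 slope deg -13.92017710554881 u at160 -37.999424434932266 u pct [-45.1 -20.3] v 95.21229560005277 184.59404310055461
post v 2.229731626477696 116.50959684770629
target [591.  194.1]
1 [ 0.3 -0.   1.5  0.   1.6  0.5] 1.3237582669081208e-14
-1 [ 0.3 -0.   1.5 -0.   1.6 -2.6] 2.6407010871789615e-13
```

```bash
cat > trig.py <<'E'
from fit import *
C=np.array([563.9,36.2]);a=np.radians(-12.2);ex=np.array([np.cos(a),np.sin(a)]);ey=np.array([-np.sin(a),np.cos(a)])
x=np.array([0,0,-1.]);y=np.array([*ex,0]);Rt=np.stack([x,y,np.cross(x,y)],1)
def T(u,v,z): return np.array([*(C+u*ex+v*ey),z])
def rel():
    p=robot.get_state()["tool_pos"]; d=p[:2]-C; return d@ex,d@ey,p[2]
E
python3 - <<'E'
from trig import *
print(T(-13,160,340))
plan([([525,-100,370],Rt),(T(-13,160,360),Rt)],vmax=58)
E
```

```text
[585.00556081 195.33376544 340.        ]
-- n=6 dist 338 ang 14
slide [-0.0333, 0.0086, -0.0447] twist [2.3, -0.0, 0.1]
slide [-0.0333, 0.0069, -0.045] twist [2.3, -0.0, 0.1]
slide [-0.0333, 0.0051, -0.0452] twist [2.3, -0.0, 0.1]
slide [-0.0333, 0.0034, -0.0453] twist [2.3, -0.0, 0.1]
slide [-0.0333, 0.0016, -0.0454] twist [2.3, -0.0, 0.1]
slide [-0.0334, -0.0002, -0.0454] twist [2.3, -0.0, 0.1]
-- n=6 dist 302 ang 0
slide [0.0017, -0.0006, -0.0502] twist [0.0, 0.0, 0.0]
slide [0.0017, -0.0006, -0.0502] twist [0.0, 0.0, 0.0]
slide [0.0017, -0.0006, -0.0502] twist [0.0, 0.0, 0.0]
slide [0.0017, -0.0006, -0.0502] twist [0.0, 0.0, 0.0]
slide [0.0017, -0.0006, -0.0502] twist [0.0, 0.0, 0.0]
slide [0.0017, -0.0006, -0.0502] twist [0.0, 0.0, 0.0]
```

```bash
python3 -m jog '[{"hand":1,"slide":[-0.035,0.009,-0.045],"twist":[2.3,0,0]},{"hand":1,"slide":[-0.035,0.007,-0.045],"twist":[2.3,0,0]},{"hand":1,"slide":[-0.035,0.005,-0.045],"twist":[2.3,0,0]},{"hand":1,"slide":[-0.035,0.003,-0.045],"twist":[2.3,0,0]},{"hand":1,"slide":[-0.034,0.002,-0.045],"twist":[2.3,0,0]},{"hand":1,"slide":[-0.034,0,-0.045],"twist":[2.3,0,0]},{"hand":1,"slide":[0,0,-0.05],"twist":[0,0,0]},{"hand":1,"slide":[0,0,-0.05],"twist":[0,0,0]},{"hand":1,"slide":[0,0,-0.05],"twist":[0,0,0]},{"hand":1,"slide":[0,0,-0.05],"twist":[0,0,0]},{"hand":1,"slide":[0,0,-0.05],"twist":[0,0,0]}]'
python3 - <<'E'
from trig import *
log();print(np.round(rel(),1))
plan([(T(-13,160,330),Rt),(T(-13,160,247),Rt)],vmax=40)
E
```

```text
clock: 23.95
tool_pos: [585.4, 155.7, 368.2]
tcp_rot: [-1.695, 1.539, 2.787]
force: [1.2, -0.9, 0.5]
grip_width: 1.003
t 23.95 q [ 0.21  -0.022  1.365  0.017  1.825  0.443] p [585.4 155.7 368.2] F [ 1.2 -0.9  0.5] g 1.003
[ -4.2 121.3 368.2]
-- n=2 dist 55 ang 2
slide [0.0193, -0.0041, -0.0192] twist [-0.5, -0.1, 0.9]
slide [0.0192, -0.0043, -0.0193] twist [-0.5, -0.1, 0.9]
-- n=3 dist 83 ang 0
slide [0.0277, 0.0, 0.0] twist [0.0, 0.0, 0.0]
slide [0.0277, 0.0, 0.0] twist [0.0, 0.0, 0.0]
slide [0.0277, 0.0, 0.0] twist [0.0, 0.0, 0.0]
```

```bash
python3 -m jog '[{"hand":1,"slide":[0.018,-0.004,-0.019],"twist":[-0.5,0,0.9]},{"hand":1,"slide":[0.014,-0.004,-0.019],"twist":[-0.5,0,0.9]},{"hand":1,"slide":[0,0,0],"twist":[0,0,0]}]'
python3 - <<'E'
from trig import *
log();print(np.round(rel(),1))
plan([(T(-13,160,247),Rt)],vmax=40)
s,R=st();p=s["tool_pos"]
for n in("scene","top"):
    im,d=robot.capture(n); a=proj(n,p).astype(int)
    im=im[:,:,::-1].copy()
    cv2.imwrite(f"pics/t16_{n}.png",cv2.resize(im[max(0,a[1]-60):a[1]+60,max(0,a[0]-80):a[0]+80],None,fx=5,fy=5))
E
```

```text
clock: 24.32
tool_pos: [585.4, 199.5, 329.3]
tcp_rot: [-1.632, 1.564, 2.873]
force: [0.6, 0.5, -0.2]
grip_width: 0.999
t 24.32 q [ 0.285 -0.012  1.418  0.004  1.742  0.494] p [585.4 199.5 329.3] F [ 0.6  0.5 -0.2] g 0.999
[-13.5 164.1 329.3]
-- n=3 dist 82 ang 1
slide [0.0274, 0.0004, 0.0014] twist [0.1, -0.0, 0.1]
slide [0.0274, 0.0003, 0.0014] twist [0.1, -0.0, 0.1]
slide [0.0274, 0.0002, 0.0014] twist [0.1, -0.0, 0.1]
```

View pics/t16_scene.png

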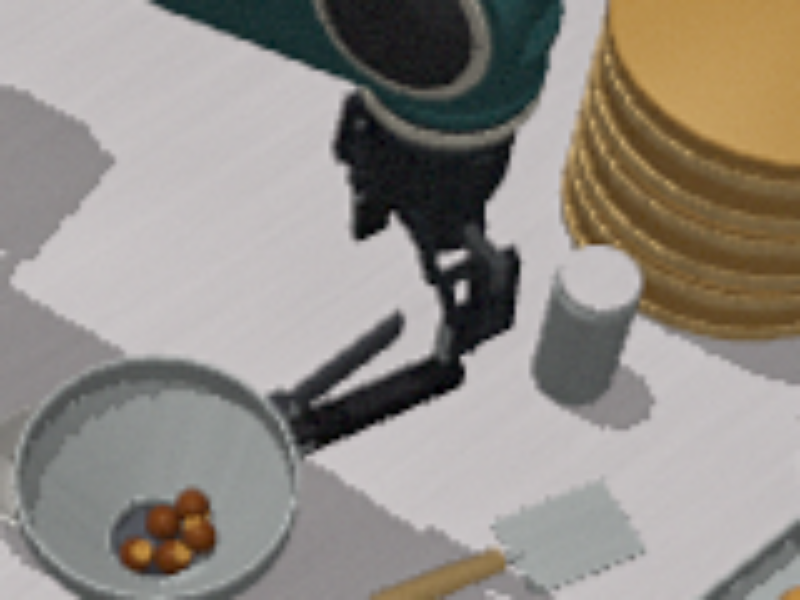

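View pics/t16_top.png

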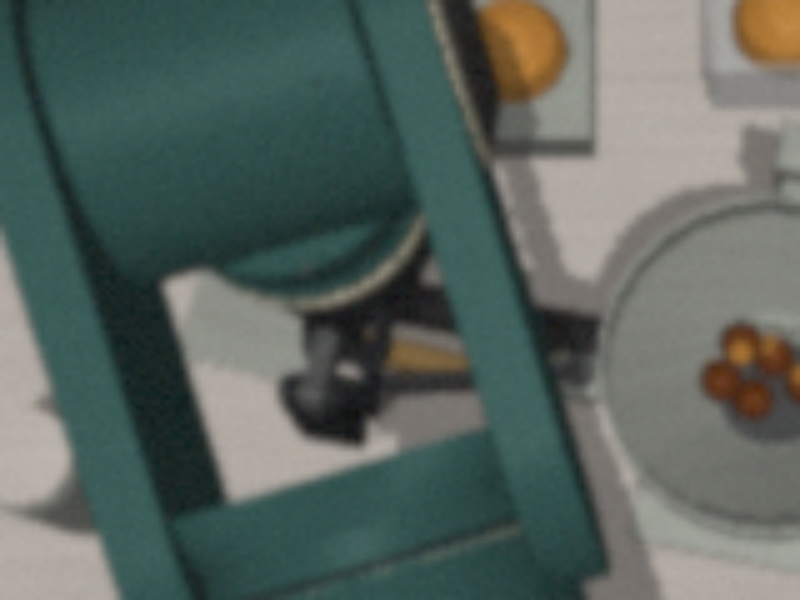

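```bash
python3 -m jog '[{"hand":1,"slide":[0.026,0,0.002],"twist":[0,0,0]},{"hand":1,"slide":[0.026,0,0.002],"twist":[0,0,0]},{"hand":1,"slide":[0.022,0,0.002],"twist":[0,0,0]},{"hand":1,"slide":[0,0,0],"twist":[0,0,0]}]'
python3 - <<'E'
from trig import *
log();print(np.round(rel(),1));s,R=st();print(R.round(3), Rt.round(3))
p=s["tool_pos"]
for n in("scene",):
    im,d=robot.capture(n); a=proj(n,p).astype(int)
    cv2.imwrite(f"pics/t17_{n}.png",cv2.resize(im[max(0,a[1]-60):a[1]+60,max(0,a[0]-80):a[0]+80,::-1],None,fx=5,fy=5))
E
```

```text
clock: 24.92
tool_pos: [585.3, 189.2, 256.7]
tcp_rot: [-2.025, 1.567, 2.475]
force: [-0.0, -0.5, -0.5]
grip_width: 1.0
t 24.93 q [ 0.27  -0.018  1.54   0.003  1.622  0.483] p [585.3 189.2 256.7] F [-0.  -0.5 -0.5] g 1.0
[-11.4 154.  256.7]
[[-0.003  0.977 -0.211]
 [ 0.003 -0.211 -0.977]
 [-1.    -0.004 -0.002]] [[ 0.     0.977 -0.211]
 [ 0.    -0.211 -0.977]
 [-1.     0.    -0.   ]]
```

View pics/t17_scene.png

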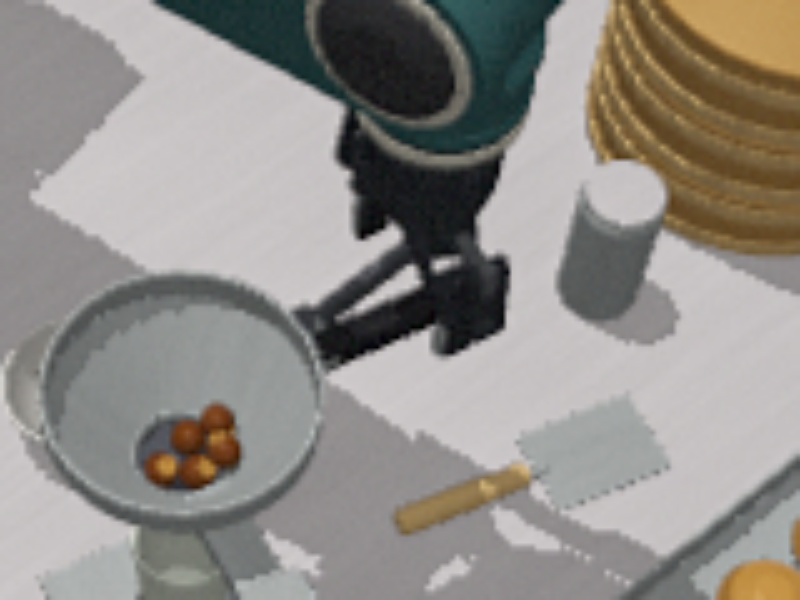

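```bash
python3 -m jog '[{"hand":1,"slide":[0.012,0.003,-0.004],"twist":[0,0,0]},{"hand":1,"slide":[0,0,0],"twist":[0,0,0]},{"hand":0.7,"slide":[0,0,0],"twist":[0,0,0]},{"hand":0.55,"slide":[0,0,0],"twist":[0,0,0]}]' 40
python3 - <<'E'
from trig import *
log();print(np.round(rel(),1))
E
```

```text
clock: 25.48
tool_pos: [590.0, 193.4, 248.3]
tcp_rot: [-3.056, 1.566, 1.444]
force: [-7.5, 1.8, 4.0]
grip_width: 0.602
t 25.48 q [ 0.274 -0.006  1.542  0.004  1.605  0.487] p [590.  193.4 248.3] F [-7.5  1.8  4. ] g 0.602
[ -7.7 159.2 248.3]
```

```bash
python3 -m jog '[{"hand":0.3,"slide":[0,0,0],"twist":[0,0,0]},{"hand":0.3,"slide":[0,0,0],"twist":[0,0,0]},{"hand":0.2,"slide":[0,0,0],"twist":[0,0,0]},{"hand":0.2,"slide":[0,0,0],"twist":[0,0,0]},{"hand":0.2,"slide":[0,0,0],"twist":[0,0,0]},{"hand":0.2,"slide":[0,0,0],"twist":[0,0,0]},{"hand":0.2,"slide":[0,0,0],"twist":[0,0,0]}]'
cat > lookt.py <<'E'
from trig import *
import sys
log();print(np.round(rel(),1))
for n in("scene","top"):
    im,d=robot.capture(n); a=np.array([265,195]) if n=="scene" else np.array([250,180])
    cv2.imwrite(f"pics/{sys.argv[1]}_{n}.png",cv2.resize(im[a[1]-60:a[1]+60,a[0]-80:a[0]+80,::-1],None,fx=5,fy=5))
E
python3 lookt.py t18
```

```text
clock: 26.35
tool_pos: [592.2, 193.4, 249.6]
tcp_rot: [2.365, 1.562, 0.581]
force: [2.5, 0.1, -1.5]
grip_width: 0.369
t 26.35 q [ 0.274 -0.006  1.539  0.003  1.601  0.486] p [592.2 193.4 249.6] F [ 2.5  0.1 -1.5] g 0.369
[ -5.6 159.6 249.6]
```

View pics/t18_scene.png

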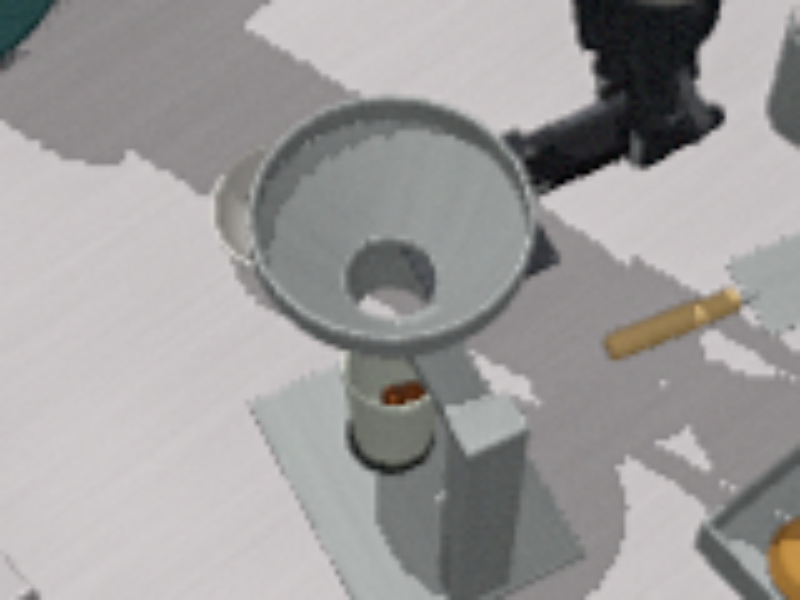

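```bash
python3 -m jog '[{"hand":0.2,"slide":[0,0,0],"twist":[0,0,0]},{"hand":0.2,"slide":[0,0,0],"twist":[0,0,0]},{"hand":0.2,"slide":[0,0,0],"twist":[0,0,0]},{"hand":1,"slide":[0,0,0],"twist":[0,0,0]},{"hand":1,"slide":[0,0,0],"twist":[0,0,0]},{"hand":1,"slide":[0,0,0],"twist":[0,0,0]},{"hand":1,"slide":[0,-0.005,0],"twist":[0,0,0]},{"hand":1,"slide":[0,0,0],"twist":[0,0,0]}]'
python3 lookt.py t19
```

```text
clock: 27.45
tool_pos: [585.8, 194.5, 249.3]
tcp_rot: [2.533, 1.565, 0.75]
force: [0.0, 0.5, -0.3]
grip_width: 0.999
t 27.45 q [ 0.278 -0.017  1.55   0.003  1.603  0.49 ] p [585.8 194.5 249.3] F [ 0.   0.5 -0.3] g 0.999
[-12.1 159.4 249.3]
```

View pics/t19_scene.png

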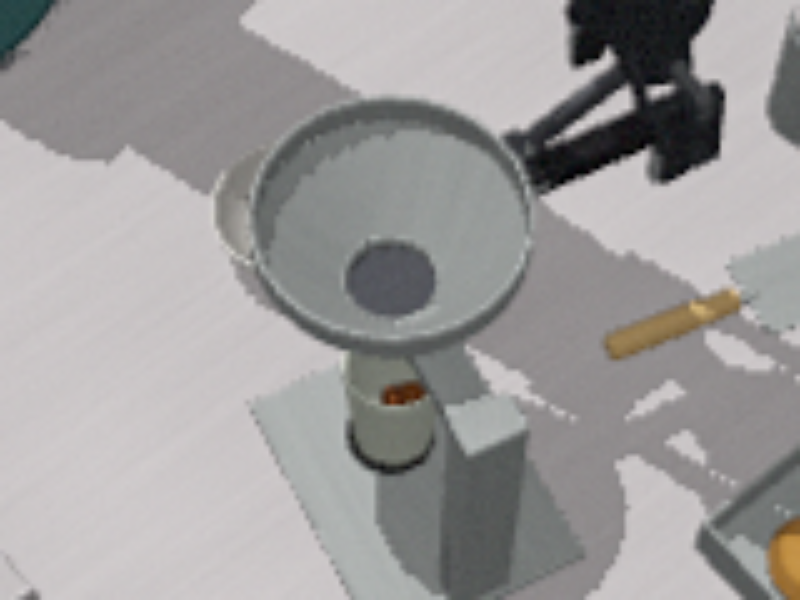

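View pics/t18_top.png

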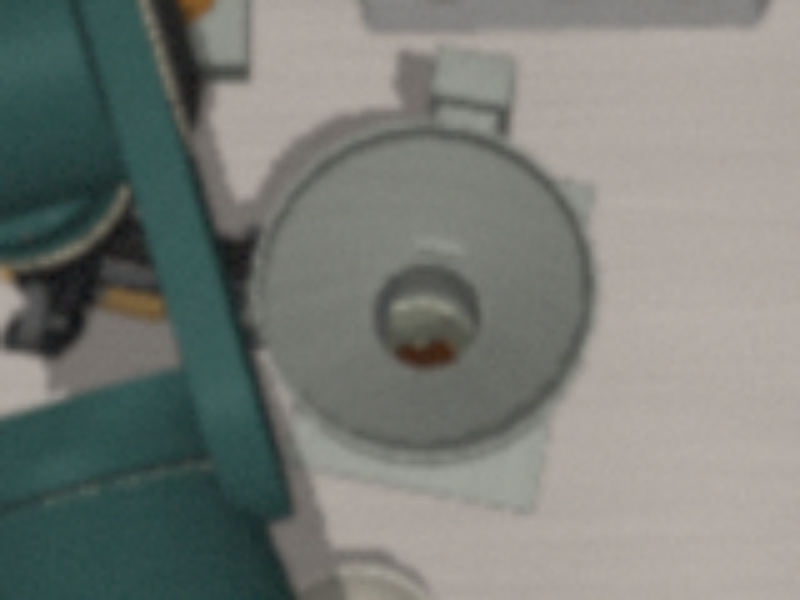

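```bash
python3 -m jog '[{"hand":1,"slide":[-0.03,0,0],"twist":[0,0,0]},{"hand":1,"slide":[-0.05,0,0],"twist":[0,0,0]},{"hand":1,"slide":[-0.05,0,0],"twist":[0,0,0]},{"hand":1,"slide":[-0.02,-0.05,0],"twist":[0,0,0]},{"hand":1,"slide":[0,-0.06,0],"twist":[0,0,0]},{"hand":1,"slide":[0,-0.05,-0.02],"twist":[0,0,0]},{"hand":1,"slide":[0,0,0],"twist":[0,0,0]}]'
python3 - <<'E'
from trig import *
log()
for n in("scene","top"):
    im,d=robot.capture(n); cv2.imwrite(f"pics/end_{n}.png",im[:,:,::-1])
    W=cloud(n,d)
    for q in["jar_center","scoop_grip","scoop_lip","trigger_pad","bowl","spatula","preserve","shaker"]+[f"nut{i}_center" for i in(0,)]:
        print(n,q,[([round(v) for v in t["centre"]],round(t["conf"],2)) for t in robot.spot_point(q,n)[:5]])
    z=np.load(f"{n}0.npz");W=cloud(n,d);P=W[(W[...,2]>266)&(W[...,2]<286)]
    u=(P[:,:2]-C)@ex;v=(P[:,:2]-C)@ey;m=(u<-16)&(u>-60)&(v>95)&(v<200)
    if m.sum()>5: f=np.polyfit(v[m],u[m],1);print("trig slope",np.degrees(np.arctan(f[0])))
E
```

```text
clock: 28.42
tool_pos: [429.5, 247.9, 404.0]
tcp_rot: [2.641, 1.564, 0.856]
force: [0.2, -0.7, -0.6]
grip_width: 0.999
t 28.43 q [ 0.47  -0.269  1.528  0.003  1.876  0.685] p [429.5 247.9 404. ] F [ 0.2 -0.7 -0.6] g 0.999
scene jar_center [([561, 38, 56], 0.81), ([671, -254, 4], 0.39)]
scene scoop_grip [([478, -217, 17], 0.65)]
scene scoop_lip [([477, -218, 18], 0.96)]
scene trigger_pad [([565, 196, 263], 0.47)]
scene bowl [([398, 76, -5], 0.52)]
scene spatula [([640, 286, 0], 0.81)]
scene preserve []
scene shaker [([552, 439, 3], 0.86)]
scene nut0_center [([400, 76, -2], 0.51)]
trig slope -13.424619852154986
top jar_center [([559, 33, 293], 0.48), ([395, 76, -2], 0.27)]
top scoop_grip [([482, -373, 44], 0.77)]
top scoop_lip [([471, -214, 24], 0.93), ([400, 76, -1], 0.51)]
top trigger_pad [([565, 196, 263], 0.62)]
top bowl [([396, 79, -4], 0.55)]
top spatula [([628, 286, 1], 0.96)]
top preserve [([679, -255, 3], 0.66)]
top shaker [([471, -216, 24], 0.5)]
top nut0_center []
trig slope -13.47090143766566
```

View pics/end_scene.png

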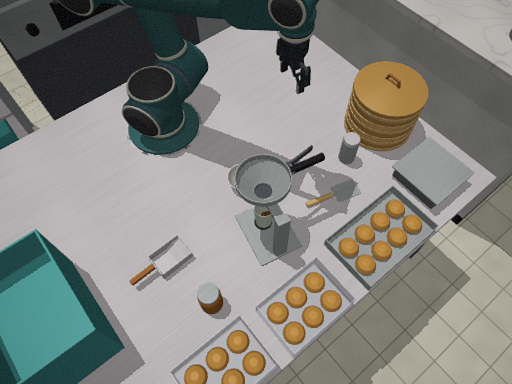

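View pics/end_top.png

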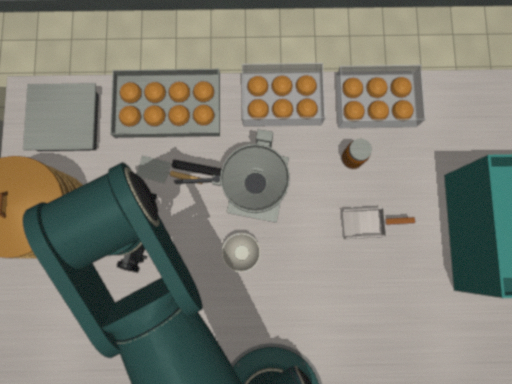

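```bash
python3 -c "
from bench import robot
print(robot.close_job())"
```

```text
the job is handed in; nothing more can be done
None
```

The job is handed in at about 29 s of the 67 s allowed, with the arm clear of everything.

- **Jar:** it stands upright, released, on the black mark. In the images the foot sits inside the mark, off centre by about 3 mm at most.
- **Chestnuts:** I poured all five into the funnel with the gate shut, and counted five there with the scoop empty. While I squeezed the trigger, the bore was clear from above and there were chestnuts in the jar.
- **Scoop:** it lies flat on the worktop near where it started, about 6 mm off, and clear of the stand.
- **Trigger:** it sprang back after release. The lever slant measured about 13.5° against the stand, the same as before the squeeze allowing for the 0.4° change in my reference angle. The gate shows shut.
- **Bowl, spatula, glass jar and can:** all are within about 4 mm of their starting positions, which is within the network's error.

**Not confirmed:**
- **Count in the jar:** only some of the chestnuts in the jar can be seen directly. That all five are in it rests on the empty scoop, the clear bore and none showing anywhere else.
- **Network misses:** in the last check it lost the glass jar in one view and misplaced the can in the other. The other camera found each where it started. It also reported a chestnut at the bowl, which the picture does not show.

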